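# Return cap screws to their bin in the parts carousel

## Robot

A 7-joint arm with a two-finger parallel gripper is mounted at the origin on a cart in front of the work surface, level with it; the furniture and walls round the work are solid. World frame = base frame: x ahead of the robot, y to its left, z up, the work surface at z = 0. Lengths are in m, angles in rad, forces in N, time in s.
With the tool pointing down it reaches from about 0.4 to 0.875 m from the base axis. Payload 19.3 kg.
Tool frame: the origin (TCP) lies at the very end of the fingers, on their centre line; the grasp point (between the pads) lies 19 mm behind it; z points along the fingers, y is the line along which they close (so a half turn about z gives the same grasp; the last joint's range is limited). The gripper opens to 85 mm and grips with 20 to 120 N. Pads are 22 mm wide; open, the fingers measure 114 mm over their backs; the gripper's body (76 mm by 85 mm) begins 54 mm behind the grasp point. The pads swing forward as they close: fully open they stand 13 mm farther back than shut.
Start: joints at [-1.359, 0.521, -0.036, 1.599, 0.021, 1.021, -0.113], TCP at [0.174, 0.6, 0.231] pointing down, gripper open.
Joint ranges: [-2.91, 2.91], [-0.3, 2.13], [-1.5, 1.42], [0.17, 2.43], [-1.26, 4.41], [0.16, 1.93], [-2.52, 2.52]. Speed limits (rad/s): [1.89, 1.89, 2.39, 2.39, 3.01, 3.01, 3.01].

## Interface

Orientations are given as [roll, pitch, yaw] about the fixed x, y, z axes, in that order (R = Rz(yaw) Ry(pitch) Rx(roll)).
In Python, from workcell import bot gives the robot as it stands. The module is installed in compiled form; this text tells all that it offers.
- The arm moves only by the tool apply_moves, never from a script. Its arguments are lists of equal length, an entry for each row: "claw": the finger opening in m, from 0 to 0.0854; "xyz": the shift along the tool's x, y, z in m, a list of three; "twist": the turn, a rotation vector about the tool's x, y, z in rad, a list of three. A call has 1 to 20 rows; each row shifts and turns the commanded pose from where the row before left it, along the tool's axes as they then stand; what a row does not reach is not made up. A row lasts 1/10 s, in which the tool goes at most 50 mm and 8.59 degrees, less where a joint would pass 70% of its speed; a pose out of reach is approached as far as the arm can. A call with a gripper value outside its range is refused whole. The fingers move at their own pace and stop on an object; "force" is the grip in N (left out, the last holds). Time passes only in rows, so rows that do not move let the fingers close. It gives the time, the measured TCP pose, the force, the opening and the grip force at its end, in the units of the state.
- bot.observe(): the state, without advancing time (a new reading comes with each control period).
- bot.grab_frame(name): name is "side" or "top"; returns a dict with "img" (480x640x3 uint8, red, green, blue), "vfov" (degrees; the focal length in pixels is half the picture's height over the tangent of half this angle, whatever the lens; pixels are square), "cx", "cy" (the principal point, pixels), "view" (4x4, takes a point from world to camera coordinates). Camera axes: x right, y up, looking along -z (the intrinsics and any distortion apply to the point x, -y, -z); pixel columns grow to the right and rows downward; lengths in m; the calibration is good to about 2 mm. A picture is of the moment at which its call begins. There is no depth.
- bot.job_done(): hands the job in; it is judged then, once.
Trained networks look in the newest picture that a camera, given by its name, has taken for a name from the list of things; names that differ only in an ending like _2 or _b are one class to them, and where a whole thing is asked for, a point or a joint stands for the part that bears it (a point fixed in the world has none). Each returns a list of dicts, best first, with "score" (0 to 1); they miss things now and then, are a little off and sometimes report something else, mostly with a low value. They report only what shows in the picture. A call takes as long as a camera call.
- bot.find_in(camera, query): "position" ([x, y, z] in m, in world coordinates, good to about 4 mm: the middle of the surface that is visible of it).
The state is a dict: "clock": time; "qpos": joint angles; "qd": joint speeds; "joint_efforts": joint torques, N m; "position": TCP position; "tool_rot": TCP orientation; "force": force on the tool from outside, world axes, zero at the start; "moment": the same for the moment, N m; "grip_width": finger opening in m; "finger_force": force on a finger pad.
Only numpy, scipy, OpenCV 4.12 (cv2) and the standard library are available. Lean on these libraries where they do the work, as an engineer would, in place of code of your own. Each camera call takes 0.05 s, during which the arm holds its last target. There are 200 camera calls.

## Task

Turn the round five-bin parts carousel until the bin with the black socket-head cap screws stands centrally under the outlet of the blue chute. Then pick up the open-fronted green pan with the black handle and tip its three black cap screws down the chute, so that all of them end up in that bin. Set the empty pan back down upright on the bench and leave the carousel as it is, without disturbing the bearing, the oil can or the caliper.

Things in the scene. Friction and masses are not known exactly. Their poses are not given: they have to be found in the camera images.
- tray_axis (a point): Where the carousel's vertical turning axis meets the underside of its tray, 20 mm above the bench. The tray is grey, 244 mm across, its rim 60 mm and its bin floors 24 mm above the bench; five equal bins lie between a hub 52 mm across and the 3 mm outer wall, parted by 3 mm dividers. The stand under it is fixed.
- tray (a joint): Angle of the tray, positive counter-clockwise seen from above; 0 (or any whole turn) when the cap-screw bin is exactly under the chute outlet. It turns either way without stops, against light friction (about 0.08 N m), and stays where it is left. At the start the bin stands 40 degrees or more away from the chute.
- cap_bin (a point): Centre of the cap-screw bin, 80 mm from the tray's axis, 42 mm above the bench, half-way up the bin. It is the one with two black socket-head cap screws in it. In each stocked bin the samples of what belongs there are fixed to the floor: the others hold silvery hex-head screws, a bronze ring, silvery nuts, and nothing.
- peg_1 (a point): Finger peg 1 of 5: upright black peg, 12 mm thick with a 15 mm knob at its very top, standing on the tray's divider 105 mm from the axis; this point is on the peg's axis 84 mm above the bench, between the rim (60 mm) and the peg's top (98 mm). Peg 1 stands 36 degrees counter-clockwise of the cap-screw bin's centre and the others follow at 72 degree steps.
- peg_2 (a point): Finger peg 2, as peg 1: its point 84 mm above the bench, 105 mm from the axis.
- peg_3 (a point): Finger peg 3, as peg 1: its point 84 mm above the bench, 105 mm from the axis.
- peg_4 (a point): Finger peg 4, as peg 1: its point 84 mm above the bench, 105 mm from the axis.
- peg_5 (a point): Finger peg 5, as peg 1: its point 84 mm above the bench, 105 mm from the axis.
- chute_exit (a point): Centre of the blue sheet-metal chute's outlet, 80 mm from the tray's axis, 104 mm above the bench; the bin's centre belongs straight below it. The outlet is 68 mm wide and clears the passing pegs. Above it the chute floor rises outward at 50 degrees to the mouth.
- chute_mouth (a point): Centre of the chute's open mouth, 214 mm above the bench and 131 mm from the tray's axis, straight outward beyond the outlet. The mouth is 122 mm long (in the outward direction) and 114 mm wide and narrows below to the 68 mm channel; the chute's column stands under its outer end, 165 to 180 mm from the axis.
- pan_grip (a point): Grip point of the green sheet-metal pan's black handle: a bar 76 mm long, 16 mm wide and 16 mm high along the pan, joined to the pan only at the back; its centre line is 60 mm above the pan's underside. x points to the open nose, z up. From this point the nose edge lies 65 mm ahead and 60 mm below, the back 55 mm behind.
- pan_floor (a point): Centre of the pan's inner floor, 3 mm above its underside; x points to the nose, z up.
- cap_1 (a point): Middle of loose black cap screw 1: 41 mm long, head 16 mm thick, 0.03 kg; starts lying in the rear half of the pan.
- cap_2 (a point): Middle of loose black cap screw 2, the same.
- cap_3 (a point): Middle of loose black cap screw 3, the same.
- pan: The pan itself, 0.22 kg: 120 mm long, 72 mm wide, 30 mm high at the back, its sides falling to 12 mm at the nose, which is quite open in front. Origin at the centre of its underside, x to the nose, z up. The screws slide out when it is tipped nose down by 45 degrees or more.
- cap_screw_1: Loose cap screw 1 itself.
- cap_screw_2: Loose cap screw 2 itself.
- cap_screw_3: Loose cap screw 3 itself.
- bearing: Bystander: ball bearing lying flat, 72 mm across, 18 mm high; origin at the centre of its underside.
- oil_can: Bystander: dark red pump oiler with a long spout, 157 mm high; origin at the centre of its underside.
- caliper: Bystander: vernier caliper lying flat, 232 mm long; origin at the centre of its underside.

How it is judged:
On the way, in this order (a step that is already met when the one before it is completed fails the run):
1. the cap-screw bin stands still under the chute outlet (centres within 15 mm as seen from above), the three screws still in the pan (horizontal distance between cap_bin and chute_exit below 0.015 m and velocity of joint tray between -0.05 and 0.05 rad/s and horizontal distance between each of cap_1, cap_2, cap_3 and pan_floor below 0.066 m and height (world z) of each of cap_1, cap_2, cap_3 below 0.03 m), for 0.2 s.
2. all three cap screws lie in the cap-screw bin, below its rim, the bin still under the outlet (horizontal distance between cap_bin and chute_exit below 0.02 m and horizontal distance between each of cap_1, cap_2, cap_3 and cap_bin below 0.053 m and height (world z) of cap_1 between 0.026 and 0.058 m and height (world z) of cap_2 between 0.026 and 0.058 m and height (world z) of cap_3 between 0.026 and 0.058 m), for 0.2 s.
At the end, for the whole second after the job is handed in: All three cap screws rest in the cap-screw bin (within 53 mm of its centre, below the rim), the bin is still under the chute outlet within 20 mm, and the pan stands upright (within 0.1 rad) and still on the bench (all of step 2 and velocity of joint tray between -0.05 and 0.05 rad/s and linear speed of each of cap_screw_1, cap_screw_2, cap_screw_3, pan below 0.03 m/s and angle between pan_floor's own z axis and vertical below 0.1 rad and height (world z) of pan_floor between -0.003 and 0.008 m); the robot touches nothing.
It fails at once if a cap screw gets into the bin while the bin is away from the chute outlet (by more than 30 mm) (not (horizontal distance between cap_bin and chute_exit below 0.03 m) and ((horizontal distance between cap_1 and cap_bin below 0.053 m and height (world z) of cap_1 between 0.026 and 0.058 m) or (horizontal distance between cap_2 and cap_bin below 0.053 m and height (world z) of cap_2 between 0.026 and 0.058 m) or (horizontal distance between cap_3 and cap_bin below 0.053 m and height (world z) of cap_3 between 0.026 and 0.058 m))).
It fails at once if the bearing is moved by more than 25 mm (distance of bearing from where it was at the start of the episode above 0.025 m).
It fails at once if the oil can is moved by more than 25 mm (distance of oil_can from where it was at the start of the episode above 0.025 m).
It fails at once if the caliper is moved by more than 25 mm (distance of caliper from where it was at the start of the episode above 0.025 m).
It also fails if it takes over 72 s, if anything falls off the work surface, if the arm or the gripper's body presses on something with over 40 N, if the wrist force passes 120 N, or if a joint passes its speed limit or range.

## Working session

There is one attempt and no reset: what is moved stays moved. The work goes in short steps, Python scripts to look and compute and a tool call to move; the robot and the scene stay as the last step left them, time stands still between calls to the robot, and variables do not carry over. Pictures are saved under pics/ and viewed, at most 10 in all, crops included, and the job is handed in when it is done.

Besides the shell and the picture viewer there is one more tool, called after ">>>" as name(argument=value, ...) on one line, values as JSON. apply_moves: Moves the arm, as the interface text tells. Its arguments: {"type":"object","properties":{"claw":{"type":"array"},"xyz":{"type":"array"},"twist":{"type":"array"},"force":{"type":"number"}},"required":["claw","xyz","twist"]}

```bash
mkdir -p pics
cat > h.py <<'E'
import numpy as np,cv2
from workcell import bot
def K(f):
    h=f["img"].shape[0];F=h/2/np.tan(np.radians(f["vfov"])/2);return F,f["cx"],f["cy"]
def proj(f,p):
    c=(f["view"]@np.r_[p,1])[:3];F,cx,cy=K(f);return np.array([cx+F*c[0]/-c[2],cy-F*c[1]/-c[2]])
def unproj(f,u,v,z):
    F,cx,cy=K(f);V=np.array(f["view"]);R=V[:3,:3];o=-R.T@V[:3,3]
    d=R.T@np.array([(u-cx)/F,-(v-cy)/F,-1]);return o+d*(z-o[2])/d[2]
E
python3 - <<'E'
from h import *
for n in("side","top"):
    f=bot.grab_frame(n);cv2.imwrite(f"pics/{n}0.png",f["img"][...,::-1]);print(n,{k:v for k,v in f.items() if k not in("img","view")});V=np.array(f["view"]);print("cam",(-V[:3,:3].T@V[:3,3]).round(3))
    for q in["tray_axis","tray","cap_bin","peg_1","chute_exit","chute_mouth","pan_grip","pan_floor","cap_1","pan","bearing","oil_can","caliper"]:
        print(q,[(np.round(d["position"],3).tolist(),round(d["score"],2)) for d in bot.find_in(n,q)][:6])
print(bot.observe())
E
```

```text
side {'vfov': 51.714870251597546, 'cx': 331.7947335134022, 'cy': 241.624549338999}
cam [ 0.062 -0.793  0.9  ]
tray_axis [([0.521, 0.039, 0.058], 0.73)]
tray [([0.51, 0.106, 0.035], 0.57)]
cap_bin [([0.512, 0.106, 0.031], 0.57)]
peg_1 [([0.51, 0.108, 0.034], 0.89)]
chute_exit [([0.514, 0.037, 0.053], 0.82), ([0.481, -0.188, 0.015], 0.63), ([0.499, -0.205, 0.01], 0.58)]
chute_mouth [([0.52, 0.047, 0.055], 0.65), ([0.486, -0.184, 0.014], 0.59)]
pan_grip [([0.472, -0.222, 0.004], 0.62)]
pan_floor [([0.48, -0.224, 0.002], 0.67)]
cap_1 [([0.5, -0.205, 0.014], 0.49)]
pan [([0.477, -0.222, 0.002], 0.63)]
bearing [([0.398, -0.142, 0.017], 0.79)]
oil_can [([0.646, -0.22, 0.064], 0.87)]
caliper [([0.588, -0.431, 0.008], 0.77)]
top {'vfov': 54.23083893446571, 'cx': 323.6625734027042, 'cy': 241.92422374762282}
cam [ 0.386 -0.088  1.132]
tray_axis [([0.535, 0.096, 0.033], 0.78)]
tray [([0.538, 0.134, 0.02], 0.75)]
cap_bin [([0.541, 0.133, 0.024], 0.78)]
peg_1 [([0.537, 0.136, 0.024], 0.96)]
chute_exit [([0.535, 0.094, 0.036], 0.82), ([0.539, 0.133, 0.026], 0.2)]
chute_mouth [([0.538, 0.1, 0.04], 0
[... 434 characters left out ...]
 array([-1.35919332,  0.52140657, -0.03627721,  1.59950897,  0.02117603,
        1.0210896 , -0.1127963 ]), 'qd': array([-1.67751813e-04,  1.61501764e-04,  1.34799728e-03, -1.97111091e-03,
        1.46136009e-03, -9.41482268e-05, -1.44651071e-03]), 'joint_efforts': array([ 1.19570228e-03, -9.26842546e+01,  1.97884575e+00, -3.70245373e+01,
        1.80421968e-02,  2.12078019e-03, -4.94791493e-05]), 'position': array([0.17383214, 0.60032832, 0.23128372]), 'tool_rot': array([-3.14156335e+00, -7.80671082e-06,  2.85971831e+00]), 'force': array([ 0.330217  ,  0.58282238, -0.32716531]), 'moment': array([-0.02251451,  0.0114946 , -0.012381  ]), 'finger_force': 0.0, 'grip_width': 0.08525004918448038}
```

View pics/top0.png

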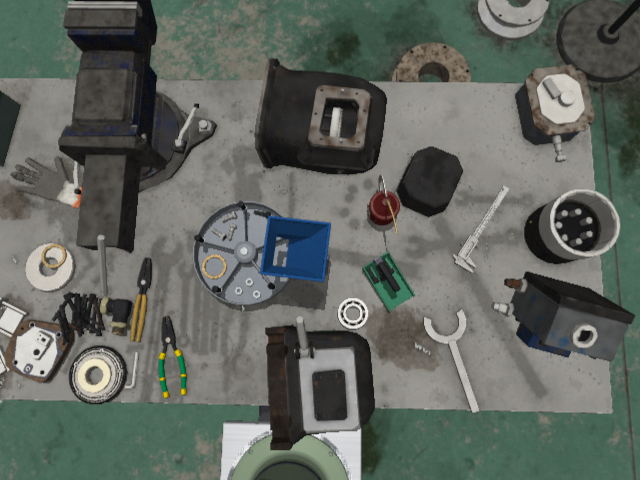

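View pics/side0.png

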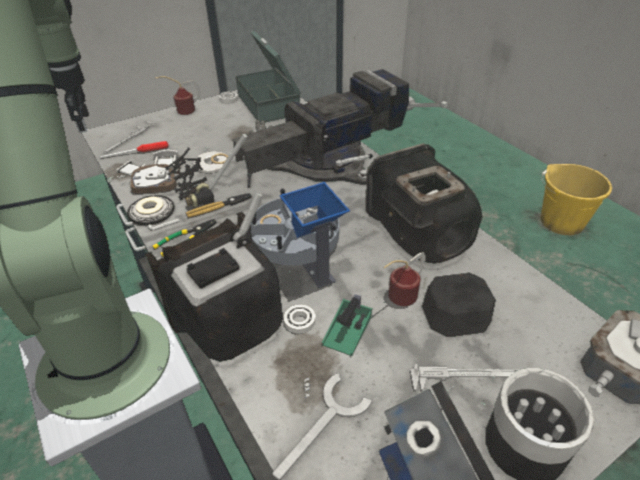

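Run:
```python
import cv2,numpy as np
a=cv2.imread("pics/top0.png")[190:320,180:340];b=cv2.imread("pics/side0.png")[170:310,240:360]
a=cv2.resize(a,None,fx=2.6,fy=2.6,interpolation=3);b=cv2.resize(b,None,fx=3,fy=3,interpolation=3)
o=np.zeros((420,a.shape[1]+b.shape[1],3),np.uint8);o[:a.shape[0],:a.shape[1]]=a;o[:b.shape[0],a.shape[1]:]=b;cv2.imwrite("pics/c1.png",o);print(o.shape)
c=cv2.imread("pics/top0.png")[240:340,320:430];c=cv2.resize(c,None,fx=5,fy=5,interpolation=3);cv2.imwrite("pics/c2.png",c)
```

```text
(420, 776, 3)
```

View pics/c1.png

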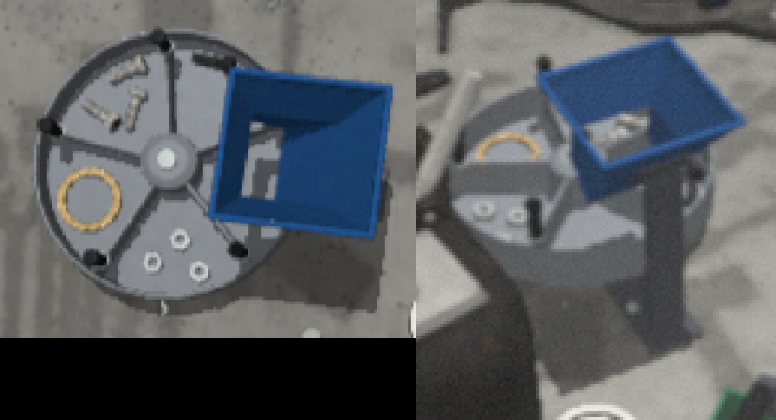

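View pics/c2.png

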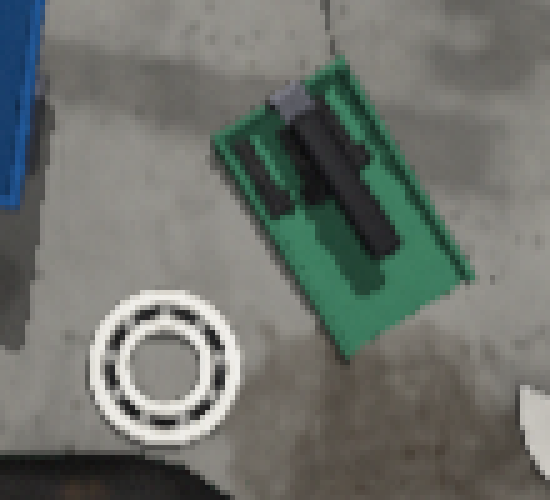

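```bash
cat > m.py <<'E'
from h import *
from scipy.optimize import least_squares as ls
def fit_pegs(f,px,z=0.097):
    P=np.array([unproj(f,*p,z)[:2] for p in px])
    def r(q):
        out=[]
        for p in P:
            a=np.arctan2(*(p-q[:2])[::-1]);k=round((a-q[2])/np.radians(72));b=q[2]+k*np.radians(72)
            out+=list(q[:2]+.105*np.r_[np.cos(b),np.sin(b)]-p)
        return np.array(out)
    best=min((ls(r,[*P.mean(0),a]) for a in np.radians([0,18,36,54])),key=lambda s:s.cost)
    return best.x,np.abs(best.fun).max()
E
python3 - <<'E'
from m import *
f=bot.grab_frame("top")
c=lambda p:(180+(p[0]+.5)/2.6-.5,190+(p[1]+.5)/2.6-.5)
x,e=fit_pegs(f,[c(p) for p in[(160,37),(46,124),(93,257),(237,249)]])
print("axis",x[:2].round(4),"pegang",[round((np.degrees(x[2])+72*k)%360,1) for k in range(5)],"res",e)
M=np.array([unproj(f,*c(p),.214)[:2] for p in[(231,68),(390,88),(373,238),(212,217)]])
print("mouth",M.round(3),M.mean(0).round(3),np.linalg.norm(M-np.roll(M,1,0),axis=1).round(3))
d=M.mean(0)-x[:2];print("r",np.linalg.norm(d),"ang",np.degrees(np.arctan2(d[1],d[0])),[np.degrees(np.arctan2(*(v)[::-1])) for v in (M[1]-M[0],M[2]-M[3])])
print("capscrew seen",unproj(f,*c((213,60)),.03)[:2], "hub",unproj(f,*c((166,158)),.07)[:2])
g=lambda p:(320+(p[0]+.5)/5-.5,240+(p[1]+.5)/5-.5)
B=[unproj(f,*g(p),.03)[:2] for p in[(213,137),(341,58)]];N=[unproj(f,*g(p),.006)[:2] for p in[(347,360),(472,280)]]
print("back",np.round(B,3),"nose",np.round(N,3))
H=[unproj(f,*g(p),.068)[:2] for p in[(291,98),(382,248)]];print("handle",np.round(H,3),"len",np.linalg.norm(H[1]-H[0]))
for a,b in((np.mean(B,0),np.mean(N,0)),H):print(((a+b)/2).round(4),np.linalg.norm(b-a),np.degrees(np.arctan2(*(b-a)[::-1])))
E
```

```text
axis [0.5402 0.1149] pegang [np.float64(4.2), np.float64(76.2), np.float64(148.2), np.float64(220.2), np.float64(292.2)] res 0.0006076632212873578
mouth [[ 0.591  0.042]
 [ 0.578 -0.081]
 [ 0.462 -0.07 ]
 [ 0.476  0.052]] [ 0.527 -0.014] [0.116 0.124 0.116 0.123]
r 0.12981362244522945 ang -96.01093479502406 [np.float64(-96.40069106522859), np.float64(-96.39396199337288)]
capscrew seen [0.63989048 0.08527681] hub [0.54132862 0.11692991]
back [[ 0.513 -0.158]
 [ 0.551 -0.218]] nose [[ 0.41  -0.224]
 [ 0.449 -0.283]]
handle [[ 0.527 -0.191]
 [ 0.459 -0.232]] len 0.07903984025032643
[ 0.4807 -0.2208] 0.12133199180091216 -147.50320746516064
[ 0.4929 -0.2116] 0.07903984025032643 -148.73105317829481
```

```bash
cat > plan.py <<'E'
import numpy as np,sys
from scipy.spatial.transform import Rotation as Ro
def E(r):return Ro.from_euler("xyz",r)
class P:
    def __init__(s,p=None,r=None):
        if p is None:
            from workcell import bot;o=bot.observe();p,r=o["position"],o["tool_rot"]
            print("t",round(o["clock"],2),np.round(p,4),np.round(r,3),"F",np.round(o["force"],1),"w",round(o["grip_width"],4))
        s.p=np.array(p);s.R=E(r)
    def go(s,p,r=None,n=None):
        G=s.R if r is None else E(r);w=(s.R.inv()*G).as_rotvec();d=np.array(p)-s.p
        n=n or int(np.ceil(max(np.linalg.norm(d)/.04,np.linalg.norm(w)/.13,1)))
        st=Ro.from_rotvec(w/n);R=s.R;S=np.zeros((3,3))
        for _ in range(n):S+=R.as_matrix();R=R*st
        sh=np.linalg.solve(S,d);sh=np.round(sh,4);tw=np.round(w/n,4)
        for _ in range(n):s.p=s.p+s.R.apply(sh);s.R=s.R*Ro.from_rotvec(tw)
        print(n,"x",sh.tolist(),tw.tolist(),"->",s.p.round(4),s.R.as_euler("xyz").round(3));return s
E
python3 - <<'E'
from plan import *
a=np.radians(148.2);q=[.540+.105*np.cos(a),.115+.105*np.sin(a)];r=[np.pi,0,a]
P().go([.174,.6,.33]).go([.44,.20,.30],r).go([*q,.14],r).go([*q,.066],r)
E
```

```text
t 1.45 [0.1738 0.6003 0.2313] [-3.142  0.     2.86 ] F [0.3 0.7 0.4] w 0.0854
3 x [-0.0001, -0.0001, -0.0329] [0.0, 0.0, 0.0] -> [0.174 0.6   0.33 ] [-3.142  0.     2.86 ]
13 x [-0.0311, -0.0202, 0.0023] [-0.0, 0.0, 0.021] -> [0.4402 0.1998 0.3001] [-3.142  0.     2.587]
5 x [-0.0049, -0.0039, 0.032] [-0.0, 0.0, 0.0] -> [0.4508 0.1703 0.1401] [-3.142  0.     2.587]
2 x [0.0, 0.0, 0.0371] [-0.0, 0.0, 0.0001] -> [0.4508 0.1703 0.0659] [-3.142  0.     2.587]
```

>>> apply_moves(claw=[0.085,0.085,0.085,0.085,0.085,0.085,0.085,0.085,0.085,0.085,0.085,0.085,0.085,0.085,0.085,0.085], xyz=[[0,0,-0.033],[0,0,-0.033],[0,0,-0.033],[-0.031,-0.02,0.0023],[-0.031,-0.02,0.0023],[-0.031,-0.02,0.0023],[-0.031,-0.02,0.0023],[-0.031,-0.02,0.0023],[-0.031,-0.02,0.0023],[-0.031,-0.02,0.0023],[-0.031,-0.02,0.0023],[-0.031,-0.02,0.0023],[-0.031,-0.02,0.0023],[-0.031,-0.02,0.0023],[-0.031,-0.02,0.0023],[-0.031,-0.02,0.0023]], twist=[[0,0,0],[0,0,0],[0,0,0],[0,0,0.021],[0,0,0.021],[0,0,0.021],[0,0,0.021],[0,0,0.021],[0,0,0.021],[0,0,0.021],[0,0,0.021],[0,0,0.021],[0,0,0.021],[0,0,0.021],[0,0,0.021],[0,0,0.021]], force=20)

```text
clock: 3.05
position: [0.4404, 0.2017, 0.3005]
tool_rot: [3.141, 0.0, 2.586]
force: [0.6, 0.3, 0.4]
grip_width: 0.085
finger_force: 0.0
```

Run:
```python
from plan import *
a=np.radians(148.2);q=[.540+.105*np.cos(a),.115+.105*np.sin(a)];r=[np.pi,0,a]
P().go([*q,.14],r).go([*q,.066],r,3)
```

```text
t 3.05 [0.4404 0.2017 0.3005] [3.141 0.    2.586] F [0.6 0.3 0.4] w 0.085
5 x [-0.0051, -0.0042, 0.0321] [0.0001, 0.0, -0.0001] -> [0.451  0.1704 0.14  ] [-3.142  0.     2.586]
3 x [0.0001, -0.0001, 0.0247] [-0.0, 0.0001, -0.0001] -> [0.4506 0.1703 0.0659] [-3.142 -0.     2.587]
```

>>> apply_moves(claw=[0.085,0.085,0.085,0.085,0.085,0.085,0.085,0.085,0.005,0.005,0.005,0.005,0.005,0.005,0.005], xyz=[[-0.005,-0.004,0.032],[-0.005,-0.004,0.032],[-0.005,-0.004,0.032],[-0.005,-0.004,0.032],[-0.005,-0.004,0.032],[0,0,0.025],[0,0,0.025],[0,0,0.025],[0,0,0],[0,0,0],[0,0,0],[0,0,0],[0,0,0],[0,0,0],[0,0,0]], twist=[[0,0,0],[0,0,0],[0,0,0],[0,0,0],[0,0,0],[0,0,0],[0,0,0],[0,0,0],[0,0,0],[0,0,0],[0,0,0],[0,0,0],[0,0,0],[0,0,0],[0,0,0]], force=20)

```text
clock: 4.55
position: [0.4509, 0.1732, 0.0662]
tool_rot: [3.14, 0.001, 2.587]
force: [-1.0, 0.3, 11.9]
grip_width: 0.0111
finger_force: 21.9
```

>>> apply_moves(claw=[0.005,0.005,0.005,0.005,0.005,0.005,0.005,0.005,0.005,0.005,0.005,0.005,0.005,0.005,0.005,0.005,0.005,0.005], xyz=[[0,0,-0.002],[-0.0005,0.0079,0],[-0.0005,0.0079,0],[-0.0005,0.0079,0],[-0.0005,0.0079,0],[-0.0005,0.0079,0],[-0.0005,0.0079,0],[-0.0005,0.0079,0],[-0.0005,0.0079,0],[-0.0005,0.0079,0],[-0.0005,0.0079,0],[-0.0005,0.0079,0],[-0.0005,0.0079,0],[-0.0005,0.0079,0],[-0.0005,0.0079,0],[-0.0005,0.0079,0],[0,0,0],[0,0,0]], twist=[[0,0,0],[0,0,0.075],[0,0,0.075],[0,0,0.075],[0,0,0.075],[0,0,0.075],[0,0,0.075],[0,0,0.075],[0,0,0.075],[0,0,0.075],[0,0,0.075],[0,0,0.075],[0,0,0.075],[0,0,0.075],[0,0,0.075],[0,0,0],[0,0,0]])

```text
$.twist: bad value
```

>>> apply_moves(claw=[0.005,0.005,0.005,0.005,0.005,0.005,0.005,0.005,0.005,0.005,0.005,0.005,0.005,0.005,0.005,0.005,0.005,0.005], xyz=[[0,0,-0.002],[-0.0003,0.0079,0],[-0.0003,0.0079,0],[-0.0003,0.0079,0],[-0.0003,0.0079,0],[-0.0003,0.0079,0],[-0.0003,0.0079,0],[-0.0003,0.0079,0],[-0.0003,0.0079,0],[-0.0003,0.0079,0],[-0.0003,0.0079,0],[-0.0003,0.0079,0],[-0.0003,0.0079,0],[-0.0003,0.0079,0],[-0.0003,0.0079,0],[-0.0003,0.0079,0],[0,0,0],[0,0,0]], twist=[[0,0,0],[0,0,0.075],[0,0,0.075],[0,0,0.075],[0,0,0.075],[0,0,0.075],[0,0,0.075],[0,0,0.075],[0,0,0.075],[0,0,0.075],[0,0,0.075],[0,0,0.075],[0,0,0.075],[0,0,0.075],[0,0,0.075],[0,0,0.075],[0,0,0],[0,0,0]])

```text
clock: 6.35
position: [0.5514, 0.2223, 0.0674]
tool_rot: [-3.142, 0.0, 1.464]
force: [1.6, 0.5, -4.8]
grip_width: 0.0115
finger_force: 21.7
```

>>> apply_moves(claw=[0.05,0.085,0.085,0.085,0.085,0.085,0.085,0.085,0.085,0.085,0.085,0.085], xyz=[[0,0,0],[0,0,0],[0,0,0],[0,0,0],[0,0,-0.02],[0,0,-0.03],[0,0,-0.04],[0,0,-0.04],[0,0,-0.04],[-0.04,0,-0.04],[-0.04,0,-0.04],[-0.04,0,-0.04]], twist=[[0,0,0],[0,0,0],[0,0,0],[0,0,0],[0,0,0],[0,0,0],[0,0,0],[0,0,0],[0,0,0],[0,0,0],[0,0,0],[0,0,0]])

```text
clock: 7.55
position: [0.5396, 0.1152, 0.345]
tool_rot: [3.141, -0.0, 1.462]
force: [0.9, 0.0, 0.2]
grip_width: 0.0854
finger_force: 0.0
```

Run:
```python
from plan import *
# pour test pose: nose direction angle b, pitch 60deg about pan y. level grasp: tool yaw psi with tool y across the bar
M=np.array([.527,-.014])
def toolR(b,th):   # pan frame R = Rz(b)Ry(th); tool: x=pan x? choose tool x = -pan x or +
    return Ro.from_euler("z",b)*Ro.from_euler("y",th)
s=P()
for flip in(0,1):
    for b in(-148,-186.3):
        r=toolR(np.radians(b),np.radians(60))*Ro.from_euler("x",np.pi)*Ro.from_euler("z",np.pi*flip)
        print(flip,b,r.as_euler("xyz").round(3), np.round(r.as_matrix()[:,2],2), np.degrees((s.R.inv()*r).magnitude()))
```

```text
t 7.55 [0.5396 0.1152 0.345 ] [ 3.141 -0.     1.462] F [0.9 0.  0.2] w 0.0854
0 -148 [ 3.142  1.047 -2.583] [ 0.73  0.46 -0.5 ] 135.5686161257857
0 -186.3 [3.142 1.047 3.032] [ 0.86 -0.1  -0.5 ] 104.42366767233617
1 -148 [-3.142 -1.047  0.559] [ 0.73  0.46 -0.5 ] 77.62842100230681
1 -186.3 [-3.142 -1.047 -0.11 ] [ 0.86 -0.1  -0.5 ] 104.52621185175488
```

Run:
```python
from plan import *
s=P();s.go([.53,-.01,.35],[np.pi,0,-.11],14).go([.539,-.016,.285],[-np.pi,-1.047,-.11],10)
```

```text
t 7.55 [0.5396 0.1152 0.345 ] [ 3.141 -0.     1.462] F [0.9 0.  0.2] w 0.0854
14 x [-0.0072, 0.0069, -0.0004] [-0.0, -0.0, 0.1123] -> [ 0.5302 -0.0101  0.3505] [-3.141 -0.    -0.11 ]
10 x [-0.0022, 0.0005, 0.0066] [-0.0, 0.1047, -0.0] -> [ 0.5395 -0.0162  0.2848] [-3.141 -1.047 -0.11 ]
```

>>> apply_moves(claw=[0.085,0.085,0.085,0.085,0.085,0.085,0.085,0.085,0.085,0.085,0.085,0.085,0.085,0.085], xyz=[[-0.007,0.007,0],[-0.007,0.007,0],[-0.007,0.007,0],[-0.007,0.007,0],[-0.007,0.007,0],[-0.007,0.007,0],[-0.007,0.007,0],[-0.007,0.007,0],[-0.007,0.007,0],[-0.007,0.007,0],[-0.007,0.007,0],[-0.007,0.007,0],[-0.007,0.007,0],[-0.007,0.007,0]], twist=[[0,0,0.112],[0,0,0.112],[0,0,0.112],[0,0,0.112],[0,0,0.112],[0,0,0.112],[0,0,0.112],[0,0,0.112],[0,0,0.112],[0,0,0.112],[0,0,0.112],[0,0,0.112],[0,0,0.112],[0,0,0.112]])

```text
clock: 8.95
position: [0.5333, -0.0085, 0.3435]
tool_rot: [-3.141, -0.0, -0.111]
force: [0.4, 0.7, -1.0]
grip_width: 0.0851
finger_force: 0.0
```

>>> apply_moves(claw=[0.085,0.085,0.085,0.085,0.085,0.085,0.085,0.085,0.085,0.085,0.085,0.085], xyz=[[-0.002,0,0.0066],[-0.002,0,0.0066],[-0.002,0,0.0066],[-0.002,0,0.0066],[-0.002,0,0.0066],[-0.002,0,0.0066],[-0.002,0,0.0066],[-0.002,0,0.0066],[-0.002,0,0.0066],[-0.002,0,0.0066],[0,0,0],[0,0,0]], twist=[[0,0.105,0],[0,0.105,0],[0,0.105,0],[0,0.105,0],[0,0.105,0],[0,0.105,0],[0,0.105,0],[0,0.105,0],[0,0.105,0],[0,0.105,0],[0,0,0],[0,0,0]])

```text
clock: 10.15
position: [0.5576, -0.0232, 0.3271]
tool_rot: [3.091, -0.739, -0.105]
force: [-0.4, 0.3, -0.3]
grip_width: 0.0854
finger_force: 0.0
```

```bash
python3 -c "
from plan import *
P()
from workcell import bot;print(bot.observe()['qpos'].round(2))"
```

```text
t 10.15 [ 0.5576 -0.0232  0.3271] [ 3.091 -0.739 -0.105] F [-0.4  0.3 -0.3] w 0.0854
[-1.52  0.1   1.42  2.3   0.74  0.16 -2.52]
```

```bash
cat > kin.py <<'E'
import numpy as np,itertools
from scipy.spatial.transform import Rotation as Ro
from scipy.optimize import least_squares as ls
from workcell import bot
D=[([-1.35919332,0.52140657,-0.03627721,1.59950897,0.02117603,1.0210896,-0.1127963],[.17383214,.60032832,.23128372],[-3.14156335,-7.8e-6,2.85971831])]
rz=lambda a:Ro.from_euler("z",a);ry=lambda a:Ro.from_euler("y",a)
def fr(q,s,o1,o7):
    A=rz(s[0]*q[0]+o1);B=A*ry(q[1])*rz(s[1]*q[2]);C=B*ry(q[3]);E=C*rz(s[2]*q[4]);F=E*ry(q[5]);return A,B,C,F,F*rz(s[3]*q[6]+o7)
def fk(q,m):
    s,x=m;A,B,C,F,G=fr(q,s,x[0],x[1]);Z=[0,0,1];X=[1,0,0]
    p=np.array([0,0,x[2]])+B.apply([x[6],0,x[3]])+C.apply([x[7],0,x[4]])+F.apply([x[8],0,x[5]])
    return p,G
def fit(D):
    best=None
    for s in itertools.product([1,-1],repeat=4):
        for o1 in(-2,0,2):
            for o7 in(-2,0,2):
                def f(x):return np.concatenate([np.r_[(lambda pg:np.r_[(pg[0]-p)*10,(Ro.from_euler("xyz",r).inv()*pg[1]).as_rotvec()])(fk(q,(s,x)))] for q,p,r in D]+[1e-3*(x[2:]-np.array([.36,.42,.4,.3,0,0,0]))])
                t=ls(f,[o1,o7,.36,.42,.4,.3,0,0,0],max_nfev=60)
                if best is None or t.cost<best[0]:best=(t.cost,s,t.x,t.fun)
    return best
E
python3 - <<'E'
from kin import *
o=bot.observe();D.append((o["qpos"],o["position"],o["tool_rot"]));print([np.round(o[k],5).tolist() for k in("qpos","position","tool_rot")])
b=fit(D);print(b[0],b[1],b[2].round(4));print(b[3].round(4))
E
```

```text
[[-1.51656, 0.10144, 1.42197, 2.29515, 0.73938, 0.16178, -2.52051], [0.55759, -0.02323, 0.3271], [3.09108, -0.73876, -0.10513]]
5.690051510262658e-06 (-1, -1, -1, -1) [-2.0000e-04  1.5706e+00 -1.8090e+00  2.2779e+00 -2.1110e-01  1.3305e+00
 -7.6930e-01 -1.0586e+00  2.1840e-01]
[-0.      0.      0.      0.      0.      0.      0.     -0.      0.
 -0.0002 -0.     -0.     -0.0022  0.0019 -0.0006  0.001  -0.0008 -0.0011
  0.0002]
```

Run:
```python
from kin import *
o=bot.observe();D.append((o["qpos"],o["position"],o["tool_rot"]))
s=(-1,)*4
for mask in([2,3,4,5],[2,3,4,5,8],[2,3,4,5,6,7]):
    def F(v):
        x=np.zeros(9);x[1]=np.pi/2;x[mask]=v;return x
    f=lambda v:np.concatenate([fk(q,(s,F(v)))[0]-p for q,p,r in D])
    t=ls(f,np.r_[.36,.42,.4,.3,np.zeros(len(mask)-4)]);print(mask,t.x.round(4),(t.fun*1e3).round(2))
```

```text
[2, 3, 4, 5] [0.3774 0.511  0.425  0.3687] [-59.4    5.72  -1.52   5.17  31.71   1.52]
[2, 3, 4, 5, 8] [0.3009 0.6363 0.4269 0.4017 0.0574] [-55.68  11.77  -3.32  -1.89  -3.18   3.32]
[2, 3, 4, 5, 6, 7] [-1.1867  2.7184  0.2075  2.0954 -1.4361 -0.6448] [ 0. -0.  0.  0. -0.  0.]
```

>>> apply_moves(claw=[0.085,0.085,0.085,0.085], xyz=[[0,0,-0.01],[0,0,-0.01],[0,0,-0.01],[0,0,-0.01]], twist=[[0,-0.1,0],[0,-0.1,0],[0,-0.1,0],[0,-0.1,0]])

```text
clock: 10.55
position: [0.5314, -0.0189, 0.3606]
tool_rot: [3.098, -0.37, -0.124]
force: [-4.8, -12.1, -3.7]
grip_width: 0.0852
finger_force: 0.0
```

```bash
cat > log.py <<'E'
import json
from plan import *
from workcell import bot
o=bot.observe();open("log.txt","a").write(json.dumps([o[k].tolist() for k in("qpos","position","tool_rot")])+"\n");print(o["qpos"].round(2))
E
echo '[[-1.51656, 0.10144, 1.42197, 2.29515, 0.73938, 0.16178, -2.52051], [0.55759, -0.02323, 0.3271], [3.09108, -0.73876, -0.10513]]
[[-1.35919332,0.52140657,-0.03627721,1.59950897,0.02117603,1.0210896,-0.1127963],[0.17383214,0.60032832,0.23128372],[-3.14156335,-7.8e-6,2.85971831]]'>log.txt
python3 - <<'E'
import log
from plan import *
P().go([.53,-.08,.36],[np.pi,0,.2]).go([.487,-.215,.25],[np.pi,0,.56])
E
```

```text
[-1.81 -0.31  1.42  2.    0.63  0.96 -2.36]
t 10.55 [ 0.5314 -0.0189  0.3606] [ 3.098 -0.37  -0.124] F [ -4.8 -12.1  -3.7] w 0.0852
4 x [-0.0003, 0.0153, 0.0006] [0.0257, -0.09, -0.0821] -> [ 0.5301 -0.0798  0.3602] [3.142 0.    0.2  ]
5 x [-0.0173, 0.0227, 0.022] [0.0, 0.0, -0.072] -> [ 0.4871 -0.2152  0.2502] [-3.142  0.     0.56 ]
```

>>> apply_moves(claw=[0.085,0.085,0.085,0.085,0.085,0.085], xyz=[[0,0.0153,0],[0,0.0153,0],[0,0.0153,0],[0,0.0153,0],[0,0,0],[0,0,0]], twist=[[0.026,-0.09,-0.082],[0.026,-0.09,-0.082],[0.026,-0.09,-0.082],[0.026,-0.09,-0.082],[0,0,0],[0,0,0]])

```text
clock: 11.15
position: [0.4565, -0.0705, 0.3936]
tool_rot: [3.122, -0.069, 0.198]
force: [0.1, -0.4, -0.1]
grip_width: 0.085
finger_force: 0.0
```

Run:
```python
import log
from plan import *
P().go([.487,-.215,.25],[np.pi,0,.56])
```

```text
[-1.65 -0.3   1.42  1.85  0.34  1.28 -1.68]
t 11.15 [ 0.4565 -0.0705  0.3936] [ 3.122 -0.069  0.198] F [ 0.1 -0.4 -0.1] w 0.085
6 x [-0.0044, 0.0241, 0.0241] [0.0052, -0.0108, -0.0604] -> [ 0.487  -0.2148  0.25  ] [ 3.141 -0.     0.56 ]
```

>>> apply_moves(claw=[0.085,0.085,0.085,0.085,0.085,0.085,0.085,0.085], xyz=[[-0.0044,0.024,0.024],[-0.0044,0.024,0.024],[-0.0044,0.024,0.024],[-0.0044,0.024,0.024],[-0.0044,0.024,0.024],[-0.0044,0.024,0.024],[0,0,0],[0,0,0]], twist=[[0.005,-0.011,-0.06],[0.005,-0.011,-0.06],[0.005,-0.011,-0.06],[0.005,-0.011,-0.06],[0.005,-0.011,-0.06],[0.005,-0.011,-0.06],[0,0,0],[0,0,0]])

```text
clock: 11.95
position: [0.39, -0.1797, 0.3106]
tool_rot: [3.068, -0.054, 0.56]
force: [-1.1, 0.4, 0.1]
grip_width: 0.0849
finger_force: 0.0
```

Run:
```python
import log
from plan import *
P()
from kin import *
D=[json.loads(l) for l in open("log.txt")] if 0 else [__import__("json").loads(l) for l in open("log.txt")]
s=(-1,)*4;Z=np.pi/2
# general: offsets 3-vectors at base-after-q1, upper(after q3), fore(after q5 or q4), tool(after q6)
def pos(q,v):
    A,B,C,F,G=fr(q,s,0,Z);return np.array([0,0,v[0]])+A.apply([v[1],v[2],0])+B.apply([v[3],v[4],v[5]])+C.apply([v[6],v[7],v[8]])+F.apply([v[9],v[10],v[11]])
x0=np.array([.36,0,0,0,0,.42,0,0,.4,0,0,.3])
for lam in(1e-2,1e-3,1e-4):
    f=lambda v:np.concatenate([pos(q,v)-p for q,p,r in D]+[lam*(v-x0)])
    t=ls(f,x0);print(t.x.round(3),(np.abs(t.fun[:-12]).max()*1e3).round(2))
```

```text
[-1.34 -0.3   1.42  2.08  0.38  1.05 -1.1 ]
t 11.95 [ 0.39   -0.1797  0.3106] [ 3.068 -0.054  0.56 ] F [-1.1  0.4  0.1] w 0.0849
[ 0.32   0.    -0.021  0.    -0.019  0.529 -0.    -0.019  0.421 -0.
 -0.     0.328] 0.05
[ 0.32   0.    -0.021  0.    -0.019  0.53   0.    -0.019  0.421 -0.
 -0.     0.328] 0.0
[ 0.32  -0.    -0.021  0.    -0.019  0.53   0.    -0.019  0.421 -0.
 -0.     0.328] 0.0
```

```bash
cat > ik.py <<'E'
import numpy as np
from scipy.spatial.transform import Rotation as Ro
from scipy.optimize import least_squares as ls
from kin import fr
LO=np.array([-2.91,-.3,-1.5,.17,-1.26,.16,-2.52]);HI=np.array([2.91,2.13,1.42,2.43,4.41,1.93,2.52])
V=[.32,0,-.021,0,-.019,.53,0,-.019,.421,0,0,.328];S=(-1,)*4
def fkq(q):
    A,B,C,F,G=fr(q,S,0,np.pi/2);v=V
    return np.array([0,0,v[0]])+A.apply([v[1],v[2],0])+B.apply(v[3:6])+C.apply(v[6:9])+F.apply(v[9:12]),G
def err(q,p,R):
    a,G=fkq(q);return np.r_[p-a,(R*G.inv()).as_rotvec()]
def jac(q):
    a,G=fkq(q);J=np.zeros((6,7))
    for i in range(7):
        d=q.copy();d[i]+=1e-6;b,H=fkq(d);J[:3,i]=(b-a)/1e-6;J[3:,i]=(H*G.inv()).as_rotvec()/1e-6
    return J
def sols(p,R,n=30,seed=0):
    g=np.random.default_rng(seed);out=[]
    for _ in range(n):
        t=ls(lambda q:np.r_[err(q,p,R),1e-4*(q-(LO+HI)/2)],g.uniform(LO,HI),bounds=(LO,HI),max_nfev=60)
        if np.abs(err(t.x,p,R)).max()<3e-3:out.append(t.x)
    return out
def step(q,p,R,lam=1e-4,home=None,k=0):
    for _ in range(10):
        J=jac(q);e=err(q,p,R);Ji=J.T@np.linalg.inv(J@J.T+lam*np.eye(6));d=Ji@e
        if home is not None:d+=k*(np.eye(7)-Ji@J)@(home-q)
        q=np.clip(q+d,LO,HI)
    return q
E
python3 - <<'E'
from ik import *
for th in(50,60):
  for b in range(-180,180,30):
    for fl in(0,1):
        Rp=Ro.from_euler("z",b,degrees=True)*Ro.from_euler("y",th,degrees=True);R=Rp*Ro.from_euler("x",np.pi)*Ro.from_euler("z",np.pi*fl)
        N=np.array([.527,-.014,.21])-.012*np.r_[np.cos(np.radians(b)),np.sin(np.radians(b)),0]
        G=N-Rp.apply([.065,0,-.06]);T=G+R.apply([0,0,.019])
        s=sols(T,R,8)
        if s:
            m=max(s,key=lambda q:np.min(np.minimum(q-LO,HI-q)));print(th,b,fl,len(s),round(np.min(np.minimum(m-LO,HI-m)),2),m.round(2))
E
```

```text
50 -180 0 2 0.03 [ 1.08  0.38 -1.44  2.4   2.03  0.56 -0.44]
50 -180 1 1 0.02 [ 0.49  0.15 -0.69  2.41  2.46  0.34  2.17]
50 -120 0 5 0.04 [ 0.17  0.37  0.22  2.08 -1.22  1.03 -2.43]
50 -120 1 4 0.39 [ 1.08  0.51 -0.96  2.04 -0.74  0.65  0.29]
50 -90 0 6 0.26 [-0.    0.57  0.48  1.8  -1.    1.49 -2.22]
50 -90 1 4 0.64 [ 0.91  0.66 -0.86  1.75 -0.43  1.1   0.37]
50 -60 0 6 0.25 [ 0.11  0.68  0.2   1.52 -0.67  1.68 -2.13]
50 -60 1 3 0.42 [ 0.76  0.82 -0.92  1.48 -0.16  1.51  0.46]
50 -30 0 5 0.09 [ 0.35  0.8  -0.47  1.3  -0.15  1.84 -2.2 ]
50 -30 1 2 0.09 [ 0.39  0.81 -0.54  1.3  -0.12  1.84  0.91]
50 30 0 4 0.11 [-0.55  0.85  0.62  1.35  0.    1.82 -0.97]
50 30 1 2 0.11 [-0.55  0.85  0.62  1.35  0.    1.82  2.18]
50 60 0 4 0.4 [-0.74  0.75  0.63  1.56  0.25  1.53 -0.74]
50 60 1 2 0.2 [-0.28  0.65 -0.15  1.53  0.56  1.73  2.05]
50 90 0 4 0.59 [-1.04  0.67  0.83  1.84  0.4   1.12 -0.5 ]
50 90 1 1 0.35 [-0.19  0.53 -0.43  1.79  0.88  1.55  2.17]
50 120 0 4 0.35 [-0.06  0.39 -0.61  2.08  1.17  1.28 -0.83]
50 120 1 1 0.17 [-0.27  0.36 -0.34  2.09  1.12  1.18  2.35]
50 150 0 3 0.1 [-0.15  0
[... 291 characters left out ...]
24 [ 0.41  0.61 -0.02  1.76 -0.93  1.44 -2.28]
60 -90 1 3 0.61 [ 0.98  0.77 -0.89  1.73 -0.49  1.16  0.45]
60 -60 0 6 0.18 [ 0.33  0.77 -0.09  1.43 -0.63  1.75 -2.22]
60 -60 1 3 0.32 [ 0.8   0.95 -0.97  1.4  -0.19  1.61  0.45]
60 60 0 4 0.34 [-0.87  0.94  0.85  1.49  0.17  1.59 -0.61]
60 60 1 2 0.22 [-0.62  0.79  0.37  1.48  0.42  1.71  2.25]
60 90 0 4 0.6 [-1.09  0.77  0.82  1.82  0.47  1.19 -0.6 ]
60 90 1 1 0.28 [-0.34  0.61 -0.32  1.78  0.92  1.65  2.1 ]
60 120 0 4 0.31 [-0.22  0.46 -0.54  2.12  1.26  1.43 -1.01]
60 120 1 1 0.29 [-0.64  0.42 -0.02  2.14  1.17  1.21  2.18]
60 150 0 3 0.02 [ 0.52  0.62 -1.43  2.41  1.74  1.55 -0.85]
60 150 1 1 0.0 [ 0.02  0.31 -0.71  2.43  1.72  1.11  2.15]
```

```bash
cat > sim.py <<'E'
from ik import *
q0=np.array([-1.35919332,0.52140657,-0.03627721,1.59950897,0.02117603,1.0210896,-0.1127963])
def run(q,rows,**kw):
    p,R=fkq(q)
    for sh,tw,n in rows:
        for _ in range(n):
            p=p+R.apply(sh);R=R*Ro.from_rotvec(tw);q=step(q,p,R,**kw)
            a,G=fkq(q)
            if np.linalg.norm(a-p)>.003:p,R=a,G
    return q
z=(0,0,0)
h1=[((0,0,-.033),z,3),((-.031,-.02,.0023),(0,0,.021),13),((-.005,-.004,.032),z,5),((0,0,.025),z,3),((0,0,-.002),z,1),((-.0003,.0079,0),(0,0,.075),15),((0,0,-.04),z,4),((-.01,0,-.01),z,1),((-.03,0,-.04),z,3),((-.02,0,0),z,1),((-.007,.007,0),(0,0,.112),14)]
h2=[((-.002,0,.0066),(0,.105,0),10)]
E
python3 - <<'E'
from sim import *
for nm,kw in(("pinv",{}),("home0 .1",dict(home=q0,k=.1)),("mid",dict(home=(LO+HI)/2,k=.05)),("lam",dict(lam=1e-2))):
    a=run(q0,h1,**kw);b=run(a,h2,**kw);print(nm,a.round(2),b.round(2))
print("true [-1.52 0.1 1.42 2.3 .74 .16 -2.52]")
E
```

```text
pinv [-0.86  0.46  1.15  1.71 -0.44  1.27 -1.29] [ 1.15  0.69 -1.5   2.43  2.04  0.7  -2.52]
home0 .1 [-0.72  0.35  0.89  1.7  -0.29  1.23 -1.45] [ 0.48  0.13 -0.61  2.37  3.33  0.45 -2.52]
mid [-0.03  0.26 -0.05  1.67  0.01  1.21 -1.76] [ 1.5   0.72 -1.5   2.43  1.94  0.8  -2.52]
lam [-0.86  0.46  1.15  1.71 -0.44  1.27 -1.29] [-1.66  0.07  1.42  2.43 -0.44  0.16 -1.36]
true [-1.52 0.1 1.42 2.3 .74 .16 -2.52]
```

```bash
cat > sim2.py <<'E'
from sim import *
def goto(q,p,R,**kw):
    a,G=fkq(q);w=(G.inv()*R).as_rotvec()
    if isinstance(kw.get("w"),np.ndarray):pass
    n=int(np.ceil(max(np.linalg.norm(np.array(p)-a)/.03,np.linalg.norm(w)/.1,1)))
    for i in range(1,n+1):q=step(q,a+(np.array(p)-a)*i/n,G*Ro.from_rotvec(w*i/n))
    e=err(q,np.array(p),R);return q,np.linalg.norm(e[:3]),np.linalg.norm(e[3:])
down=lambda yaw:Ro.from_euler("xyz",[np.pi,0,np.radians(yaw)])
def pour(b,fl,th,up=0):
    Rp=Ro.from_euler("z",b,degrees=True)*Ro.from_euler("y",th,degrees=True);R=Rp*Ro.from_euler("x",np.pi)*Ro.from_euler("z",np.pi*fl)
    N=np.array([.527,-.014,.21+up])-.012*np.r_[np.cos(np.radians(b)),np.sin(np.radians(b)),0]
    return N-Rp.apply([.065,0,-.06])+R.apply([0,0,.019]),R
def trial(q,seq,v=False):
    ok=True
    for s in seq:
        q,e1,e2=goto(q,*s)
        if v:print(np.round(s[0],3),s[1].as_euler("xyz",degrees=True).round(0),q.round(2),round(e1*1e3,1),round(e2,3))
        ok&=e1<.003 and e2<.02
    return q,ok
E
python3 - <<'E'
from sim2 import *
from workcell import bot
q=bot.observe()["qpos"]
A=[.487,-.215]
for nm,g,b,fl in(("fl0",[90,140,180,212],84,0),("fl1",[32],-96,1),("fl1b",[32],-120,1)):
    print(nm);pre=[([.5,-.2,.3],down(y)) for y in g]
    grasp=[([*A,.045],down(g[-1])),([*A,.36],down(g[-1]))]
    p,R=pour(b,fl,0,.12);seq=pre+grasp+[(p,R),pour(b,fl,30,.08),pour(b,fl,60)]
    trial(q,seq,True)
E
```

```text
fl0
[ 0.5 -0.2  0.3] [180.   0.  90.] [ 2.91 -0.3  -1.5   2.43  0.55  1.06 -1.49] 670.9 2.634
[ 0.5 -0.2  0.3] [180.   0. 140.] [-0.48  1.14  1.42  2.1  -1.26  1.93 -2.52] 243.0 1.496
[ 0.5 -0.2  0.3] [180.   0. 180.] [-0.54  1.06  1.42  1.92 -1.14  1.7  -2.52] 187.1 1.01
[ 0.5 -0.2  0.3] [ 180.    0. -148.] [-0.56  0.95  1.42  1.82 -0.98  1.52 -2.52] 115.5 0.548
[ 0.487 -0.215  0.045] [ 180.    0. -148.] [-0.43  1.25  1.31  2.01 -1.26  1.22 -2.52] 33.8 0.2
[ 0.487 -0.215  0.36 ] [ 180.    0. -148.] [-0.56  0.85  1.42  1.75 -0.88  1.57 -2.52] 130.8 0.631
[ 0.519 -0.091  0.371] [180.   0.  84.] [-0.68  1.03  1.42  2.42 -1.26  1.93 -2.52] 324.8 2.327
[ 0.522 -0.062  0.358] [180.  30.  84.] [-1.07  0.59  1.21  1.73 -0.02  1.19 -0.02] 0.0 0.0
[ 0.526 -0.023  0.287] [180.  60.  84.] [-1.19  1.04  1.2   1.76  0.09  1.16 -0.26] 0.0 0.0
fl1
[ 0.5 -0.2  0.3] [180.   0.  32.] [-1.94 -0.13  1.42  2.19  0.1   1.01 -0.92] 359.2 0.673
[ 0.487 -0.215  0.045] [180.   0.  32.] [ 0.49  0.66 -0.25  1.96  0.3   0.55 -0.98] 0.0 0.0
[ 0.487 -0.215  0.36 ] [180.   0.  32.] [ 0.59  0.27 -0.36  1.65  0.1   1
[... 155 characters left out ...]
7   0.36 -0.74  1.71 -0.32  1.12  0.03] 0.0 0.0
[ 0.528 -0.005  0.287] [-180.  -60.   84.] [ 0.99  0.71 -0.84  1.8  -0.6   1.09  0.5 ] 0.0 0.0
fl1b
[ 0.5 -0.2  0.3] [180.   0.  32.] [-1.94 -0.13  1.42  2.19  0.1   1.01 -0.92] 359.2 0.673
[ 0.487 -0.215  0.045] [180.   0.  32.] [ 0.49  0.66 -0.25  1.96  0.3   0.55 -0.98] 0.0 0.0
[ 0.487 -0.215  0.36 ] [180.   0.  32.] [ 0.59  0.27 -0.36  1.65  0.1   1.23 -0.81] 0.0 0.0
[0.566 0.053 0.371] [-180.    0.   60.] [ 0.21  0.35 -0.56  1.54  0.19  1.3  -0.9 ] 0.0 0.0
[0.551 0.027 0.358] [-180.  -30.   60.] [ 0.69  0.26 -0.69  1.83 -0.38  0.89 -0.28] 0.0 0.0
[ 0.531 -0.006  0.287] [-180.  -60.   60.] [ 1.16  0.6  -0.95  2.08 -0.94  0.7   0.58] 0.0 0.0
```

```bash
cat > search.py <<'E'
from sim2 import *
from workcell import bot
import time
q=bot.observe()["qpos"];g=np.random.default_rng(1)
def path(q,p,R,tol=.0):
    a,G=fkq(q);w=(G.inv()*R).as_rotvec();n=int(np.ceil(max(np.linalg.norm(p-a)/.04,np.linalg.norm(w)/.12,1)))
    for i in range(1,n+1):
        pp=a+(p-a)*i/n;RR=G*Ro.from_rotvec(w*i/n)
        for _ in range(2):
            J=jac(q);q=q+J.T@np.linalg.solve(J@J.T+1e-5*np.eye(6),err(q,pp,RR))
        if np.any(q<LO-.012) or np.any(q>HI+.012):return None,i
    return q,n
best=None;t0=time.time()
while time.time()-t0<150:
    qq=q;seq=[];N=0
    for _ in range(g.integers(1,4)):
        az=g.uniform(-1,.5);r=g.uniform(.42,.72);p=np.array([r*np.cos(az),r*np.sin(az),g.uniform(.3,.42)]);yaw=g.uniform(-60,200)
        q2,n=path(qq,p,down(yaw))
        if q2 is None:continue
        qq=q2;seq.append((p,yaw));N+=n
    if not seq:continue
    p=np.array([.487,-.215,.2]);q2,n=path(qq,p,down(32))
    if q2 is None:continue
    c=abs(q2[2]+.2)+abs(q2[0]-.45)+.01*(N+n)
    if best is None or c<best[0]:best=(c,seq,q2,N+n);print(round(c,2),[(s[0].round(3).tolist(),round(s[1])) for s in seq],q2.round(2),N+n,flush=True)
E
python3 search.py
```

```text
2.18 [([0.422, 0.191, 0.414], 21), ([0.624, -0.239, 0.349], 83)] [-0.32  0.58  0.91  1.91 -0.57  0.93 -0.15] 30
2.14 [([0.402, 0.159, 0.363], 59)] [-0.34  0.6   0.95  1.91 -0.6   0.95 -0.12] 20
1.73 [([0.424, 0.194, 0.361], -23)] [-0.18  0.5   0.68  1.9  -0.4   0.88 -0.32] 22
1.73 [([0.435, 0.052, 0.413], -44), ([0.424, 0.058, 0.381], -33)] [-0.18  0.5   0.67  1.9  -0.39  0.88 -0.32] 24
1.72 [([0.342, -0.249, 0.407], -51)] [-0.16  0.49  0.65  1.9  -0.38  0.87 -0.34] 26
1.7 [([0.434, 0.2, 0.415], -27)] [-0.17  0.49  0.66  1.9  -0.39  0.88 -0.33] 22
1.66 [([0.408, 0.18, 0.305], -47)] [-0.15  0.49  0.62  1.9  -0.36  0.87 -0.35] 24
1.64 [([0.417, 0.184, 0.36], -24), ([0.502, 0.168, 0.354], -41), ([0.645, -0.307, 0.325], 10)] [-0.11  0.47  0.57  1.9  -0.33  0.86 -0.39] 32
1.6 [([0.427, 0.042, 0.395], -39), ([0.593, 0.097, 0.341], -47)] [-0.11  0.47  0.57  1.9  -0.33  0.86 -0.39] 28
1.59 [([0.399, 0.134, 0.364], -5), ([0.561, 0.058, 0.318], -40)] [-0.12  0.47  0.58  1.9  -0.33  0.86 -0.38] 25
1.18 [([0.347, -0.24, 0.416], -30)] [ 0.03  0.44  0.37  1.89 -0.2   0.85 -0.51] 19
```

```bash
cat > chk.py <<'E'
from sim2 import *
def margins(q,seq):
    import sys
    m=9
    for p,R in seq:
        a,G=fkq(q);w=(G.inv()*R).as_rotvec();n=int(np.ceil(max(np.linalg.norm(p-a)/.03,np.linalg.norm(w)/.1,1)))
        for i in range(1,n+1):
            pp=a+(np.array(p)-a)*i/n;RR=G*Ro.from_rotvec(w*i/n)
            for _ in range(2):
                J=jac(q);q=q+J.T@np.linalg.solve(J@J.T+1e-6*np.eye(6),err(q,pp,RR))
            m=min(m,np.min(np.minimum(q-LO,HI-q)))
    return round(m,2),q.round(2)
def pseq(b,th=60,yaw=32,A=(.487,-.215)):
    return [([*A,.045],down(yaw)),([*A,.36],down(yaw)),pour(b,1,0,.12),pour(b,1,th/2,.08),pour(b,1,th)]
E
python3 - <<'E'
from chk import *
from workcell import bot
q=bot.observe()["qpos"]
for nm,w in(("A",[([.347,-.24,.416],-30)]),("B",[([.424,.194,.361],-23)]),("C",[([.427,.042,.395],-39),([.593,.097,.341],-47)])):
    pre=[(p,down(y)) for p,y in w]+[([.487,-.215,.2],down(32))]
    print(nm,margins(q,pre))
    for b in(-75,-96,-115):print("  ",b,margins(margins(q,pre)[1],pseq(b)))
E
```

```text
A (np.float64(-0.37), array([-0.26,  0.54,  0.8 ,  1.91, -0.49,  0.9 , -0.23]))
   -75 (np.float64(0.16), array([ 0.09,  0.74,  0.41,  1.61, -0.94,  1.77,  1.07]))
   -96 (np.float64(0.13), array([ 0.11,  0.63,  0.44,  1.84, -1.13,  1.57,  1.  ]))
   -115 (np.float64(-0.09), array([ 0.08,  0.52,  0.49,  2.07, -1.35,  1.37,  0.98]))
B (np.float64(0.03), array([-0.18,  0.5 ,  0.68,  1.9 , -0.4 ,  0.88, -0.32]))
   -75 (np.float64(0.2), array([ 0.15,  0.72,  0.31,  1.6 , -0.9 ,  1.73,  1.03]))
   -96 (np.float64(0.16), array([ 0.18,  0.61,  0.34,  1.84, -1.1 ,  1.52,  0.97]))
   -115 (np.float64(-0.06), array([ 0.16,  0.5 ,  0.38,  2.07, -1.32,  1.32,  0.96]))
C (np.float64(0.01), array([-0.1 ,  0.47,  0.56,  1.9 , -0.32,  0.86, -0.4 ]))
   -75 (np.float64(0.24), array([ 0.22,  0.71,  0.2 ,  1.6 , -0.87,  1.69,  0.98]))
   -96 (np.float64(0.19), array([ 0.26,  0.59,  0.23,  1.84, -1.07,  1.47,  0.94]))
   -115 (np.float64(-0.04), array([ 0.25,  0.48,  0.26,  2.06, -1.3 ,  1.27,  0.93]))
```

Run:
```python
from plan import *
P().go([.424,.194,.361],[np.pi,0,np.radians(-23)],13)
```

```text
t 11.95 [ 0.39   -0.1797  0.3106] [ 3.068 -0.054  0.56 ] F [-1.1  0.4  0.1] w 0.0849
13 x [0.0063, -0.0292, -0.0047] [0.0032, -0.0066, 0.0737] -> [0.4241 0.1936 0.3609] [ 3.141  0.    -0.401]
```

>>> apply_moves(claw=[0.085,0.085,0.085,0.085,0.085,0.085,0.085,0.085,0.085,0.085,0.085,0.085,0.085,0.085], xyz=[[0.0063,-0.029,-0.0047],[0.0063,-0.029,-0.0047],[0.0063,-0.029,-0.0047],[0.0063,-0.029,-0.0047],[0.0063,-0.029,-0.0047],[0.0063,-0.029,-0.0047],[0.0063,-0.029,-0.0047],[0.0063,-0.029,-0.0047],[0.0063,-0.029,-0.0047],[0.0063,-0.029,-0.0047],[0.0063,-0.029,-0.0047],[0.0063,-0.029,-0.0047],[0.0063,-0.029,-0.0047],[0,0,0]], twist=[[0.003,-0.0066,0.074],[0.003,-0.0066,0.074],[0.003,-0.0066,0.074],[0.003,-0.0066,0.074],[0.003,-0.0066,0.074],[0.003,-0.0066,0.074],[0.003,-0.0066,0.074],[0.003,-0.0066,0.074],[0.003,-0.0066,0.074],[0.003,-0.0066,0.074],[0.003,-0.0066,0.074],[0.003,-0.0066,0.074],[0.003,-0.0066,0.074],[0,0,0]])

```text
clock: 13.35
position: [0.4245, 0.1949, 0.36]
tool_rot: [3.137, -0.002, -0.403]
force: [-0.2, 0.7, -0.2]
grip_width: 0.0845
finger_force: 0.0
```

Run:
```python
from plan import *
s=P()
from chk import *
from workcell import bot
q=bot.observe()["qpos"];print(q.round(2))
for w in([],[([.55,.12,.35],-45)]):
    pre=[(p,down(y)) for p,y in w]+[([.487,-.215,.2],down(32))]
    m,q2=margins(q,pre);print(m,q2)
    for b in(-80,-96):print("  ",b,margins(q2,pseq(b)))
s.go([.487,-.215,.2],[np.pi,0,np.radians(31.7)])
```

```text
t 13.35 [0.4245 0.1949 0.36  ] [ 3.137e+00 -2.000e-03 -4.030e-01] F [-0.2  0.7 -0.2] w 0.0845
[-1.13  0.16  0.66  1.84 -0.1   1.18 -2.41]
0.23 [-0.1   0.47  0.55  1.9  -0.31  0.86 -0.4 ]
   -80 (np.float64(0.3), array([ 0.24,  0.68,  0.2 ,  1.65, -0.91,  1.63,  0.96]))
   -96 (np.float64(0.19), array([ 0.27,  0.59,  0.22,  1.84, -1.07,  1.47,  0.93]))
0.12 [-0.02  0.45  0.43  1.89 -0.24  0.85 -0.47]
   -80 (np.float64(0.34), array([ 0.31,  0.67,  0.09,  1.65, -0.87,  1.59,  0.92]))
   -96 (np.float64(0.23), array([ 0.35,  0.58,  0.1 ,  1.83, -1.03,  1.42,  0.9 ]))
12 x [0.0041, 0.0356, 0.0134] [0.0004, 0.0, -0.0797] -> [ 0.4864 -0.2148  0.2002] [-3.141  0.     0.554]
```

>>> apply_moves(claw=[0.085,0.085,0.085,0.085,0.085,0.085,0.085,0.085,0.085,0.085,0.085,0.085,0.085,0.085,0.085], xyz=[[0.004,0.0356,0],[0.004,0.0356,0],[0.004,0.0356,0],[0.004,0.0356,0],[0.004,0.0356,0],[0.004,0.0356,0],[0.004,0.0356,0],[0.004,0.0356,0],[0.004,0.0356,0.01],[0.004,0.0356,0.03],[0.004,0.0356,0.03],[0.004,0.0356,0.03],[0,0,0.03],[0,0,0.03],[0,0,0]], twist=[[0,0,-0.08],[0,0,-0.08],[0,0,-0.08],[0,0,-0.08],[0,0,-0.08],[0,0,-0.08],[0,0,-0.08],[0,0,-0.08],[0,0,-0.08],[0,0,-0.08],[0,0,-0.08],[0,0,-0.08],[0,0,0],[0,0,0],[0,0,0]])

```text
clock: 14.85
position: [0.4773, -0.2056, 0.2075]
tool_rot: [-3.141, 0.007, 0.527]
force: [-0.2, 0.2, 0.9]
grip_width: 0.0853
finger_force: 0.0
```

Run:
```python
from h import *
from plan import *
f=bot.grab_frame("top");i=f["img"][...,::-1]
a=cv2.resize(i[190:320,180:340],None,fx=2.6,fy=2.6,interpolation=3);b=cv2.resize(i[235:365,320:460],None,fx=2.6,fy=2.6,interpolation=3)
cv2.imwrite("pics/c3.png",np.hstack([a,b]))
P()
print(bot.observe()["qpos"].round(2))
```

```text
t 14.9 [ 0.4781 -0.2061  0.2097] [3.14  0.005 0.527] F [ 1.1 -0.7  0.4] w 0.0848
[-0.27  0.5   0.78  1.92 -0.44  0.9  -0.32]
```

View pics/c3.png

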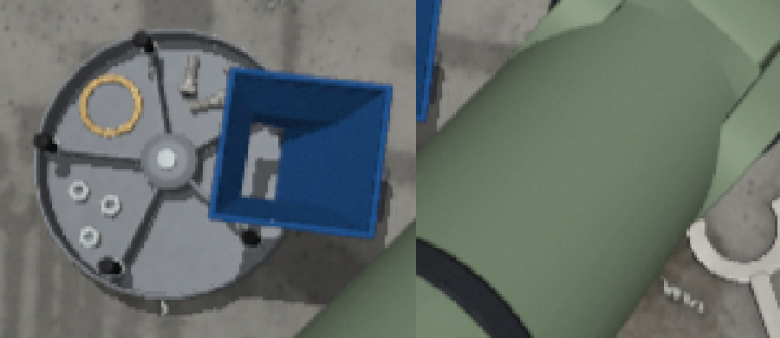

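Run:
```python
from m import *
f=bot.grab_frame("top")
c=lambda p:(180+(p[0]+.5)/2.6-.5,190+(p[1]+.5)/2.6-.5)
x,e=fit_pegs(f,[c(p) for p in[(143,40),(44,143),(109,267),(251,237)]])
print("axis",x[:2].round(4),"pegang",[round((np.degrees(x[2])+72*k)%360,1) for k in range(5)],"res",e)
from chk import *
q=bot.observe()["qpos"]
for b in(-80,-90,-96):print("  ",b,margins(q,pseq(b)))
from plan import *
P().go([.487,-.2145,.12],[np.pi,0,np.radians(31.7)]).go([.487,-.2145,.045],None,3)
```

```text
axis [0.5394 0.1141] pegang [np.float64(12.7), np.float64(84.7), np.float64(156.7), np.float64(228.7), np.float64(300.7)] res 0.0007247177222557549
   -80 (np.float64(0.22), array([ 0.13,  0.71,  0.38,  1.66, -0.97,  1.71,  1.03]))
   -90 (np.float64(0.2), array([ 0.14,  0.65,  0.39,  1.77, -1.06,  1.61,  1.  ]))
   -96 (np.float64(0.14), array([ 0.14,  0.62,  0.4 ,  1.84, -1.12,  1.55,  0.99]))
t 14.95 [ 0.4788 -0.2064  0.211 ] [3.139e+00 3.000e-03 5.280e-01] F [-0.2 -0.3  0.4] w 0.0851
3 x [0.001, 0.0037, 0.0303] [0.001, 0.001, -0.0086] -> [ 0.487  -0.2147  0.1201] [-3.142  0.     0.553]
3 x [0.0, -0.0, 0.025] [0.0, 0.0, 0.0] -> [ 0.487  -0.2147  0.0451] [-3.142  0.     0.553]
```

>>> apply_moves(claw=[0.085,0.085,0.085,0.085,0.085,0.085,0.085,0.085], xyz=[[0.001,0.0037,0.03],[0.001,0.0037,0.03],[0.001,0.0037,0.03],[0,0,0.025],[0,0,0.025],[0,0,0.02],[0,0,0.005],[0,0,0]], twist=[[0,0,-0.0086],[0,0,-0.0086],[0,0,-0.0086],[0,0,0],[0,0,0],[0,0,0],[0,0,0],[0,0,0]])

```text
clock: 15.75
position: [0.4875, -0.2153, 0.0464]
tool_rot: [3.138, 0.002, 0.554]
force: [-0.4, -0.8, -0.3]
grip_width: 0.0845
finger_force: 0.0
```

Close and lift a little.

>>> apply_moves(claw=[0.06,0.04,0.025,0.01,0.01,0.01,0.01,0.01,0.01,0.01,0.01,0.01], xyz=[[0,0,0],[0,0,0],[0,0,0],[0,0,0],[0,0,0],[0,0,0],[0,0,0],[0,0,0],[0,0,-0.01],[0,0,-0.02],[0,0,-0.02],[0,0,0]], twist=[[0,0,0],[0,0,0],[0,0,0],[0,0,0],[0,0,0],[0,0,0],[0,0,0],[0,0,0],[0,0,0],[0,0,0],[0,0,0],[0,0,0]], force=100)

```text
clock: 16.95
position: [0.4874, -0.2156, 0.0975]
tool_rot: [3.137, 0.001, 0.554]
force: [0.9, -0.2, -3.1]
grip_width: 0.014
finger_force: 98.0
```

```bash
cat > pr.py <<'E'
from chk import *
from plan import *
def pour2(b,th,nz,back=.012):
    Rp=Ro.from_euler("z",b,degrees=True)*Ro.from_euler("y",th,degrees=True);R=Rp*Ro.from_euler("x",np.pi)*Ro.from_euler("z",np.pi)
    N=np.array([.527,-.014,nz])-back*np.r_[np.cos(np.radians(b)),np.sin(np.radians(b)),0]
    return N-Rp.apply([.068,0,-.0464]),R
E
python3 - <<'E'
from pr import *
from workcell import bot
q=bot.observe()["qpos"];print(q.round(2))
for b in(-75,-85,-96):
    seq=[([.487,-.2155,.34],down(31.7)),pour2(b,0,.29),pour2(b,30,.25),pour2(b,60,.212)]
    print(b,margins(q,seq))
b=-85;s=P().go([.487,-.2155,.34])
for x in(pour2(b,0,.29),pour2(b,30,.25),pour2(b,60,.212)):s.go(x[0],x[1].as_euler("xyz"))
E
```

```text
[-0.13  0.66  0.62  1.98 -0.59  0.68 -0.16]
-75 (np.float64(0.18), array([ 0.14,  0.72,  0.34,  1.59, -0.91,  1.75,  1.03]))
-85 (np.float64(0.26), array([ 0.16,  0.67,  0.35,  1.71, -1.  ,  1.65,  0.99]))
-96 (np.float64(0.16), array([ 0.17,  0.6 ,  0.37,  1.83, -1.1 ,  1.54,  0.96]))
t 16.95 [ 0.4874 -0.2156  0.0975] [3.137e+00 1.000e-03 5.540e-01] F [ 0.9 -0.2 -3.1] w 0.014
7 x [-0.0001, 0.0001, -0.0346] [0.0, 0.0, 0.0] -> [ 0.4868 -0.2155  0.3397] [3.137e+00 1.000e-03 5.540e-01]
9 x [0.0304, -0.0131, 0.0003] [0.0004, 0.0004, -0.1227] -> [0.5205 0.0657 0.3364] [3.142 0.    1.658]
5 x [-0.0069, -0.0001, 0.0011] [0.0, 0.1047, -0.0] -> [0.5228 0.0335 0.324 ] [ 3.142 -0.523  1.658]
5 x [-0.0103, 0.0, -0.0012] [0.0, 0.1047, -0.0] -> [ 0.5265 -0.0081  0.2943] [ 3.142 -1.047  1.658]
```

>>> apply_moves(claw=[0.01,0.01,0.01,0.01,0.01,0.01,0.01,0.01,0.01,0.01], xyz=[[0,0,-0.01],[0,0,-0.02],[0,0,-0.03],[0,0,-0.035],[0,0,-0.035],[0,0,-0.035],[0,0,-0.035],[0,0,-0.025],[0,0,-0.015],[0,0,0]], twist=[[0,0,0],[0,0,0],[0,0,0],[0,0,0],[0,0,0],[0,0,0],[0,0,0],[0,0,0],[0,0,0],[0,0,0]])

```text
clock: 17.95
position: [0.4871, -0.2145, 0.3366]
tool_rot: [3.138, 0.001, 0.554]
force: [-0.1, -0.1, -4.3]
grip_width: 0.014
finger_force: 98.0
```

Run:
```python
from pr import *
b=-85;s=P();x=pour2(b,0,.29);s.go(x[0],x[1].as_euler("xyz"),16)
```

```text
t 17.95 [ 0.4871 -0.2145  0.3366] [3.138e+00 1.000e-03 5.540e-01] F [-0.1 -0.1 -4.3] w 0.014
16 x [0.0172, -0.0069, -0.0] [0.0002, 0.0002, -0.069] -> [0.5202 0.0653 0.3361] [-3.141  0.     1.658]
```

>>> apply_moves(claw=[0.01,0.01,0.01,0.01,0.01,0.01,0.01,0.01,0.01,0.01,0.01,0.01,0.01,0.01,0.01,0.01,0.01,0.01], xyz=[[0.0172,-0.0069,0],[0.0172,-0.0069,0],[0.0172,-0.0069,0],[0.0172,-0.0069,0],[0.0172,-0.0069,0],[0.0172,-0.0069,0],[0.0172,-0.0069,0],[0.0172,-0.0069,0],[0.0172,-0.0069,0],[0.0172,-0.0069,0],[0.0172,-0.0069,0],[0.0172,-0.0069,0],[0.0172,-0.0069,0],[0.0172,-0.0069,0],[0.0172,-0.0069,0],[0.0172,-0.0069,0],[0,0,0],[0,0,0]], twist=[[0,0,-0.069],[0,0,-0.069],[0,0,-0.069],[0,0,-0.069],[0,0,-0.069],[0,0,-0.069],[0,0,-0.069],[0,0,-0.069],[0,0,-0.069],[0,0,-0.069],[0,0,-0.069],[0,0,-0.069],[0,0,-0.069],[0,0,-0.069],[0,0,-0.069],[0,0,-0.069],[0,0,0],[0,0,0]])

```text
clock: 19.75
position: [0.5197, 0.066, 0.3343]
tool_rot: [-3.14, 0.004, 1.66]
force: [0.3, 0.3, -3.3]
grip_width: 0.0136
finger_force: 98.1
```

Run:
```python
from pr import *
from h import *
i=bot.grab_frame("side")["img"][...,::-1];cv2.imwrite("pics/s4.png",cv2.resize(i[100:340,200:440],None,fx=2,fy=2,interpolation=3))
b=-85;s=P();q=bot.observe()["qpos"];print(q.round(2),margins(q,[pour2(b,30,.25),pour2(b,60,.212),pour2(b,70,.212)]))
for x in(pour2(b,30,.25),pour2(b,60,.212)):s.go(x[0],x[1].as_euler("xyz"),6)
```

```text
t 19.8 [0.5199 0.0654 0.3343] [-3.14   0.004  1.658] F [-0.1 -0.3 -4.1] w 0.0141
[-0.67  0.29  0.55  1.75 -0.16  1.15  0.02] (np.float64(0.16), array([ 0.25,  0.76,  0.29,  1.67, -1.05,  1.77,  1.05]))
6 x [-0.0056, 0.0, 0.0005] [-0.0002, 0.0879, -0.0] -> [0.5226 0.0337 0.3243] [ 3.142 -0.523  1.658]
6 x [-0.0087, 0.0, -0.001] [0.0, 0.0873, -0.0] -> [ 0.5263 -0.0082  0.2938] [ 3.142 -1.047  1.658]
```

View pics/s4.png

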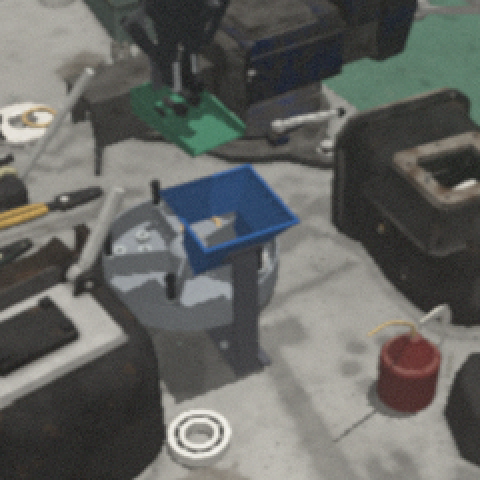

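Run:
```python
from h import *
f=bot.grab_frame("side")
w=np.array([.996,.087,0])*.036
for s in(1,-1):print(proj(f,np.array([.526,-.002,.29])+s*w), "mouth",proj(f,np.array([.527,-.014,.214])+s*w))
```

```text
[322.28869857 166.19827261] mouth [325.87773269 196.18644222]
[296.00279296 177.61440655] mouth [300.72306218 208.05599256]
```

>>> apply_moves(claw=[0.01,0.01,0.01,0.01,0.01,0.01,0.01], xyz=[[-0.0056,0,0.0005],[-0.0056,0,0.0005],[-0.0056,0,0.0005],[-0.0056,0,0.0005],[-0.0056,0,0.0005],[-0.0056,0,0.0005],[0,0,0]], twist=[[0,0.088,0],[0,0.088,0],[0,0.088,0],[0,0.088,0],[0,0.088,0],[0,0.088,0],[0,0,0]])

```text
clock: 20.55
position: [0.5227, 0.0304, 0.3229]
tool_rot: [-3.138, -0.525, 1.65]
force: [0.1, -0.4, -3.9]
grip_width: 0.0139
finger_force: 98.1
```

Run:
```python
from pr import *
from workcell import bot
b=-85;s=P();print(bot.observe()["qpos"].round(2))
x=pour2(b,58,.214);s.go(x[0],x[1].as_euler("xyz"),9)
```

```text
t 20.55 [0.5227 0.0304 0.3229] [-3.138 -0.525  1.65 ] F [ 0.1 -0.4 -3.9] w 0.0139
[-0.21  0.39  0.47  1.75 -0.69  1.31  0.6 ]
9 x [-0.005, 0.0001, -0.0005] [0.0002, 0.0541, -0.0007] -> [ 0.5265 -0.0053  0.2961] [-3.141 -1.012  1.657]
```

>>> apply_moves(claw=[0.01,0.01,0.01,0.01,0.01,0.01,0.01,0.01,0.01,0.01,0.01,0.01,0.01,0.01,0.01], xyz=[[-0.005,0,-0.0005],[-0.005,0,-0.0005],[-0.005,0,-0.0005],[-0.005,0,-0.0005],[-0.005,0,-0.0005],[-0.005,0,-0.0005],[-0.005,0,-0.0005],[-0.005,0,-0.0005],[-0.005,0,-0.0005],[0,0,0],[0,0,0],[0,0,0],[0,0,0],[0,0,0],[0,0,0]], twist=[[0,0.055,0],[0,0.055,0],[0,0.055,0],[0,0.055,0],[0,0.055,0],[0,0.055,0],[0,0.055,0],[0,0.055,0],[0,0.055,0],[0,0,0],[0,0,0],[0,0,0],[0,0,0],[0,0,0],[0,0,0]])

```text
clock: 22.05
position: [0.5258, -0.0017, 0.2976]
tool_rot: [-3.14, -1.019, 1.657]
force: [0.2, -0.0, -2.5]
grip_width: 0.0142
finger_force: 98.4
```

Run:
```python
from pr import *
from h import *
i=bot.grab_frame("side")["img"][...,::-1];j=bot.grab_frame("top")["img"][...,::-1]
cv2.imwrite("pics/s5.png",np.hstack([cv2.resize(i[100:290,230:370],(380,516),interpolation=3),cv2.resize(j[190:330,180:280+5],(387,516),interpolation=3)]))
for c in("side","top"):print(c,[(np.round(d["position"],3).tolist(),round(d["score"],2)) for d in bot.find_in(c,"cap_1")])
P();print(bot.observe()["qpos"].round(2))
```

```text
side [([0.534, 0.047, 0.034], 0.52), ([0.526, 0.078, 0.033], 0.44)]
top []
t 22.25 [ 0.5258 -0.0019  0.2973] [-3.139 -1.019  1.656] F [ 0.1 -0.1 -2.5] w 0.0142
[ 0.14  0.64  0.35  1.71 -0.99  1.63  0.97]
```

View pics/s5.png

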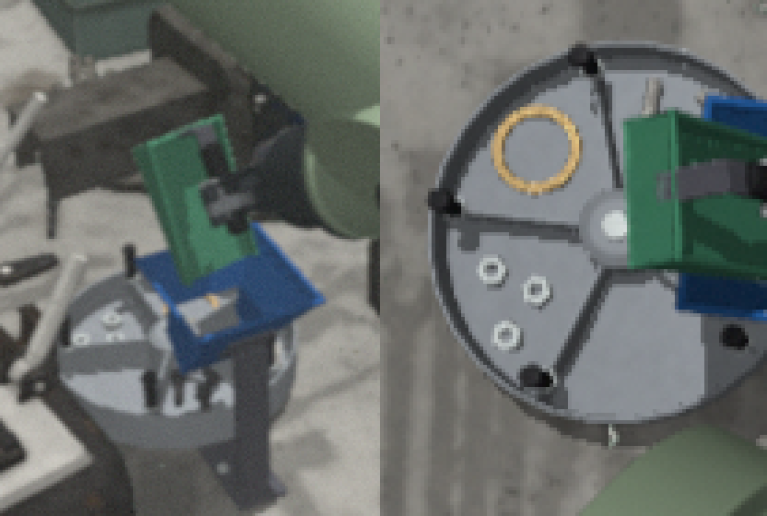

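Run:
```python
from h import *
f=bot.grab_frame("side")
T=lambda p:((proj(f,p)-[230,100])*2.714).round(0)
ax=np.array([.5396,.1145])
for nm,r,a in(("cap",.08,-95.3),("capin",.04,-95.3),("div1",.1,-59.3),("div2",.1,-131.3),("div2in",.04,-131.3),("empty",.08,-167.3)):
    print(nm,T([*(ax+r*np.array([np.cos(np.radians(a)),np.sin(np.radians(a))])),.03]))
def inv(x,y,z=.032):
    p=unproj(f,x/2.714+230,y/2.714+100,z);d=p[:2]-ax;return p.round(3),np.hypot(*d).round(3),np.degrees(np.arctan2(d[1],d[0])).round(0)
for x,y in((178,388),(205,390),(230,310)):print(inv(x,y))
g=f["img"];print(bot.observe()["force"])
```

```text
cap [209. 403.]
capin [191. 379.]
div1 [264. 384.]
div2 [153. 423.]
div2in [166. 382.]
empty [113. 394.]
(array([0.517, 0.068, 0.032]), np.float64(0.052), np.float64(-116.0))
(array([0.537, 0.051, 0.032]), np.float64(0.064), np.float64(-92.0))
(array([0.623, 0.143, 0.032]), np.float64(0.088), np.float64(19.0))
[ 0.26296835  0.13726868 -1.76183998]
```

>>> apply_moves(claw=[0.01,0.01,0.01,0.01,0.01,0.01,0.01,0.01,0.01,0.01,0.01,0.01,0.01,0.01,0.01,0.01], xyz=[[0.005,0,0.0005],[0.005,0,0.0005],[0.005,0,0.0005],[0.005,0,0.0005],[0.005,0,0.0005],[0.005,0,0.0005],[0.005,0,0.0005],[0.005,0,0.0005],[0.0056,0,-0.0005],[0.0056,0,-0.0005],[0.0056,0,-0.0005],[0.0056,0,-0.0005],[0.0056,0,-0.0005],[0.0056,0,-0.0005],[0,0,-0.02],[0,0,0]], twist=[[0,-0.062,0],[0,-0.062,0],[0,-0.062,0],[0,-0.062,0],[0,-0.062,0],[0,-0.062,0],[0,-0.062,0],[0,-0.062,0],[0,-0.088,0],[0,-0.088,0],[0,-0.088,0],[0,-0.088,0],[0,-0.088,0],[0,-0.088,0],[0,0,0],[0,0,0]])

```text
clock: 23.9
position: [0.521, 0.0601, 0.3573]
tool_rot: [3.141, 0.004, 1.659]
force: [0.0, -0.5, -2.0]
grip_width: 0.0141
finger_force: 98.4
```

Run:
```python
from pr import *
from workcell import bot
s=P();q=bot.observe()["qpos"];print(q.round(2),margins(q,[([.4875,-.2155,.34],down(31.7)),([.4875,-.2155,.05],down(31.7))]))
s.go([.4875,-.2155,.33],[np.pi,0,.553],14).go([.4875,-.2155,.049],[np.pi,0,.553],10)
```

```text
t 23.9 [0.521  0.0601 0.3573] [3.141 0.004 1.659] F [ 0.  -0.5 -2. ] w 0.0141
[-0.68  0.27  0.57  1.71 -0.15  1.2   0.02] (np.float64(0.44), array([-0.08,  0.74,  0.55,  1.99, -0.67,  0.6 , -0.09]))
14 x [-0.0199, 0.0062, 0.002] [0.0002, 0.0002, 0.079] -> [ 0.487  -0.2151  0.33  ] [3.141 0.    0.553]
10 x [0.0, 0.0001, 0.0281] [0.0, 0.0, 0.0] -> [ 0.4875 -0.2161  0.049 ] [3.141 0.    0.553]
```

>>> apply_moves(claw=[0.01,0.01,0.01,0.01,0.01,0.01,0.01,0.01,0.01,0.01,0.01,0.01,0.01,0.01,0.01], xyz=[[-0.02,0.0062,0.002],[-0.02,0.0062,0.002],[-0.02,0.0062,0.002],[-0.02,0.0062,0.002],[-0.02,0.0062,0.002],[-0.02,0.0062,0.002],[-0.02,0.0062,0.002],[-0.02,0.0062,0.002],[-0.02,0.0062,0.002],[-0.02,0.0062,0.002],[-0.02,0.0062,0.002],[-0.02,0.0062,0.002],[-0.02,0.0062,0.002],[-0.02,0.0062,0.002],[0,0,0]], twist=[[0,0,0.079],[0,0,0.079],[0,0,0.079],[0,0,0.079],[0,0,0.079],[0,0,0.079],[0,0,0.079],[0,0,0.079],[0,0,0.079],[0,0,0.079],[0,0,0.079],[0,0,0.079],[0,0,0.079],[0,0,0.079],[0,0,0]])

```text
clock: 25.4
position: [0.4834, -0.2202, 0.3292]
tool_rot: [3.138, 0.004, 0.542]
force: [-0.3, -0.1, -2.3]
grip_width: 0.0138
finger_force: 98.3
```

Run:
```python
from pr import *
from h import *
i=bot.grab_frame("side")["img"][...,::-1];j=bot.grab_frame("top")["img"][...,::-1]
cv2.imwrite("pics/s6.png",np.hstack([cv2.resize(i[170:290,240:340],(430,516),interpolation=3),cv2.resize(j[205:305,260:330],(361,516),interpolation=3)]))
s=P();s.go([.4875,-.2155,.055],[np.pi,0,.553],10)
```

```text
t 25.5 [ 0.4853 -0.2177  0.3292] [3.138e+00 3.000e-03 5.500e-01] F [ 0.4  0.1 -2.8] w 0.0138
10 x [0.0004, -0.0001, 0.0274] [0.0004, 0.0003, -0.0003] -> [ 0.488  -0.2155  0.0552] [-3.141  0.     0.553]
```

View pics/s6.png

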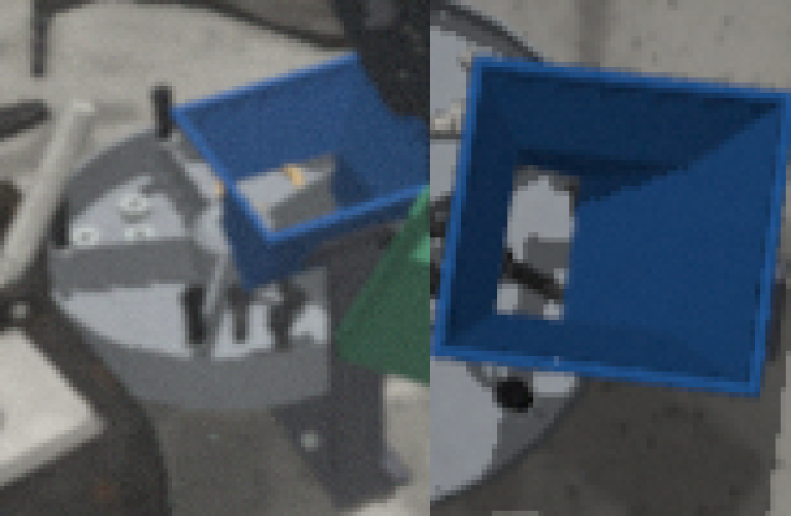

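>>> apply_moves(claw=[0.01,0.01,0.01,0.01,0.01,0.01,0.01,0.01,0.01,0.01,0.01], xyz=[[0.0004,0,0.0275],[0.0004,0,0.0275],[0.0004,0,0.0275],[0.0004,0,0.0275],[0.0004,0,0.0275],[0.0004,0,0.0275],[0.0004,0,0.0275],[0.0004,0,0.0275],[0.0004,0,0.0275],[0,0,0.02],[0,0,0]], twist=[[0,0,0],[0,0,0],[0,0,0],[0,0,0],[0,0,0],[0,0,0],[0,0,0],[0,0,0],[0,0,0],[0,0,0],[0,0,0]])

```text
clock: 26.6
position: [0.4877, -0.2158, 0.0596]
tool_rot: [3.141, 0.005, 0.552]
force: [-0.6, 1.0, -1.0]
grip_width: 0.0141
finger_force: 98.1
```

>>> apply_moves(claw=[0.01,0.01,0.01,0.01,0.01], xyz=[[0,0,0.004],[0,0,0.004],[0,0,0.003],[0,0,0.001],[0,0,0]], twist=[[0,-0.002,0],[0,-0.002,0],[0,0,0],[0,0,0],[0,0,0]])

```text
clock: 27.1
position: [0.4885, -0.2167, 0.0498]
tool_rot: [3.138, 0.007, 0.552]
force: [0.3, 0.1, -2.7]
grip_width: 0.0138
finger_force: 98.1
```

>>> apply_moves(claw=[0.01,0.01,0.01,0.01,0.01], xyz=[[0,0,0.001],[0,0,0.001],[0,0,0.001],[0,0,0.0005],[0,0,0]], twist=[[0,0.002,0],[0,0.002,0],[0,0,0],[0,0,0],[0,0,0]])

```text
clock: 27.6
position: [0.4883, -0.2168, 0.0461]
tool_rot: [3.138, 0.003, 0.552]
force: [-0.0, 0.3, -1.7]
grip_width: 0.0139
finger_force: 98.1
```

Open slowly (partly), then fully, and rise.

>>> apply_moves(claw=[0.01,0.03,0.05,0.07,0.085,0.085,0.085,0.085,0.085,0.085,0.085,0.085,0.085,0.085], xyz=[[0,0,0.0005],[0,0,0],[0,0,0],[0,0,0],[0,0,0],[0,0,0],[0,0,-0.01],[0,0,-0.02],[0,0,-0.03],[0,0,-0.04],[0,0,-0.04],[0,0,-0.04],[0,0,-0.04],[0,0,-0.04]], twist=[[0,0,0],[0,0,0],[0,0,0],[0,0,0],[0,0,0],[0,0,0],[0,0,0],[0,0,0],[0,0,0],[0,0,0],[0,0,0],[0,0,0],[0,0,0],[0,0,0]])

```text
clock: 29.0
position: [0.4879, -0.2156, 0.308]
tool_rot: [3.138, 0.003, 0.551]
force: [-1.1, 0.3, -0.2]
grip_width: 0.0852
finger_force: 0.0
```

Run:
```python
from pr import *
s=P();s.go([.42,-.40,.40],None,10)
```

```text
t 29.0 [ 0.4879 -0.2156  0.308 ] [3.138e+00 3.000e-03 5.510e-01] F [-1.1  0.3 -0.2] w 0.0852
10 x [-0.0155, 0.0122, -0.0091] [0.0, 0.0, 0.0] -> [ 0.4198 -0.4002  0.4   ] [3.138e+00 3.000e-03 5.510e-01]
```

Run:
```python
from h import *
f=bot.grab_frame("side");i=f["img"][...,::-1]
a=cv2.resize(i[210:270,270:340],None,fx=8,fy=8,interpolation=2)[:480,:400];b=cv2.resize(i[260:380,280:380],(400,480),interpolation=2)
cv2.imwrite("pics/s7.png",np.hstack([cv2.resize(i[215:275,280:330],(400,480),interpolation=2),b]))
```

```text
(no output)
```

View pics/s7.png

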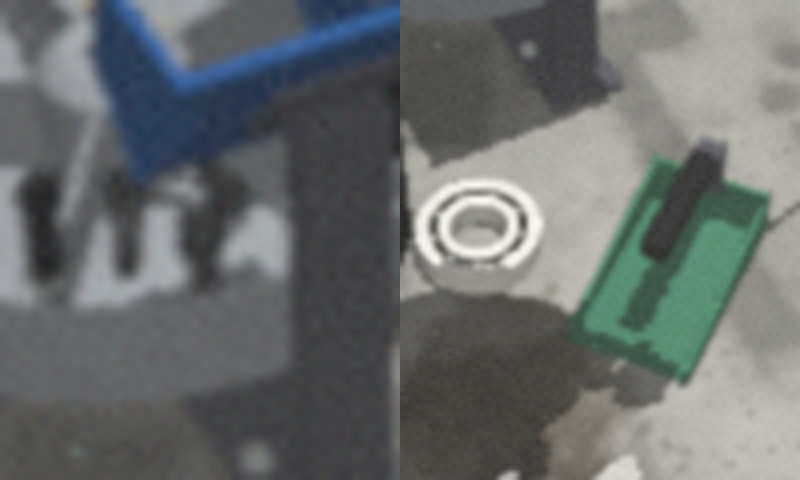

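Run:
```python
from h import *
for c in("side","top"):
    bot.grab_frame(c)
    print(c,[(np.round(d["position"],3).tolist(),round(d["score"],2)) for d in bot.find_in(c,"cap_1")],[(np.round(d["position"],3).tolist(),round(d["score"],2)) for d in bot.find_in(c,"pan")])
print(bot.job_done())
```

```text
side [([0.527, 0.08, 0.036], 0.55)] [([0.483, -0.223, 0.003], 0.92), ([0.514, 0.042, 0.051], 0.62)]
top [([0.53, 0.036, 0.032], 0.55)] [([0.541, 0.133, 0.025], 0.34)]
the job is handed in; nothing more can be done
None
```

I turned the cap-screw bin under the chute to within about 1° by my measurement, tipped the screws down the chute, and set the empty pan back upright where it was; the job is handed in at about 29 s. The pan weighed empty afterwards and the chute was clear, but I could see only some of the black screws in the bin, so I have not confirmed by count that all three are there.

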